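# Light a coin slab for its photograph

### The arm

A 7-joint arm with a two-finger parallel gripper is mounted at the origin on the work surface. World frame = base frame: x ahead of the robot, y to its left, z up, the work surface at z = 0. Lengths are in m, angles in rad, forces in N, time in s.
With the tool pointing down it reaches from about 0.35 to 0.9 m from the base axis. Payload 19.9 kg.
Tool frame: the origin (TCP) lies midway between the tips of the shut fingers; the grasp point (between the pads) lies 19 mm behind it; z points along the fingers, x is the direction in which the jaws open and shut, and the axes are right-handed (so a half turn about z gives the same grasp; the last joint's range is limited). The gripper opens to 85 mm and grips with 20 to 120 N. Pads are 22 mm wide; open, the fingers measure 114 mm over their backs; the gripper's body (76 mm by 85 mm) begins 54 mm behind the grasp point. The pads swing forward as they close: fully open they stand 13 mm farther back than shut.
Start: joints at [-1.198, 0.417, -0.01, 1.614, 0.005, 1.111, -0.053], TCP at [0.252, 0.572, 0.231] pointing down, gripper open.
Joint ranges: [-2.81, 2.81], [-0.39, 2.02], [-1.27, 1.25], [0.06, 2.57], [-1.19, 4.33], [0.19, 2], [-2.82, 2.82]. Speed limits (rad/s): [1.89, 1.89, 2.39, 2.39, 3.01, 3.01, 3.01].

### API

Orientations are given as a rotation vector (axis times angle).
In Python, from plant import get_state, imaging, ctrl gives the robot as it stands.
- The arm moves only by the shell command python3 -m crank 'ROWS'. ROWS is JSON, a list of rows, each a list of 3 entries, a list of its own where there are three numbers: the shift along the tool's x, y, z in m, then the turn, a rotation vector about the tool's x, y, z in degrees, then the opening, from -1 (shut) to 1 (fully open), so that 0 is half open. In form: [[[tx, ty, tz], [rx, ry, rz], jaw], ...]. A call has 1 to 12 rows; each row is the pose to reach, as a shift and turn from the pose measured when the call began, along the tool's axes at that moment; what a row does not reach only later rows make up. A row lasts 1/10 s, in which the tool goes at most 50 mm and 8.59 degrees, less where a joint would pass 70% of its speed; a pose out of reach is approached as far as the arm can. A call with a gripper value outside its range is refused whole. The fingers move at their own pace and stop on an object; the grip force is fixed at half the most. Time passes only in rows, so rows that repeat a pose let the fingers close. It gives the time, the measured TCP pose, the force and the opening at its end, in the units of the state.
- get_state(): the state, without advancing time (a new reading comes with each control period).
- imaging.get_image(name): name is "side" or "top"; returns the picture (384x512x3 uint8, blue, green, red); there is no depth.
- imaging.camera_info(name): a dict with "vfov" (degrees; the focal length in pixels is half the picture's height over the tangent of half this angle, whatever the lens; pixels are square), "cx", "cy" (the principal point, pixels), "R" (3x3) and "t" (3): a world point X has camera coordinates R X + t. Camera axes: x right, y down, z forward; pixel columns grow to the right and rows downward; lengths in m; the calibration is good to about 2 mm. A picture is of the moment at which its call begins. camera_info takes no time and is no camera call.
- ctrl.close_job(): hands the job in, once; it reports no verdict.
The state is a dict: "t": time; "qpos": joint angles; "joint_velocities": joint speeds; "joint_efforts": joint torques, N m; "ee_pos": TCP position; "tcp_rot": TCP orientation; "ft_force": force on the tool from outside, world axes, zero at the start; "torque": the same for the moment, N m; "grip_width": finger opening in m.
Only numpy, scipy, OpenCV 4.12 (cv2) and the standard library are available. Lean on these libraries where they do the work, as an engineer would, in place of code of your own. Each camera call takes 0.05 s, during which the arm holds its last target.

### The job

Set up the photograph of the blue-labelled coin slab: take it out of the storage box and slide it fully down into the upright pocket on the imaging rail with its blue label facing the lens, and let go of it. Then fit the loose knob back on the light control's D-shaft, turning it so that its flat matches the shaft's, push it fully home and keep it pressed in without ramming it, so that the ring light stays on: finish while still holding the knob pressed in. Leave the other things on the desk where they are.

Things in the scene. Friction and masses are not known exactly. Their poses are not given: they have to be found in the camera images.
- slab: The slab to photograph: clear hard case 60 mm wide (x), 8 thick (y), 85 tall (z), 60 g; copper coin in its lower part, blue label on the upper 25 mm of its front (-y side) and along its top edge, grey back label. Stands upright in a slot of the box, top 88 mm above the desk. Origin: centre of its underside. Grip its upper 25 mm across the thickness. Other slabs: ochre labels, 87 mm or more away.
- slab_front (a point): Middle of the slab's blue front label, 70.5 mm above its underside and on the -y face.
- slab_box: Blue plastic storage box, fixed, open on top, 70 mm (x) by 197 mm (y) by 50 mm high, floor 3 mm thick, with ribs 45 mm high that make slots 10.5 mm wide in y and 62.5 mm long in x; slabs stand across it in three of its slots. Origin: centre of its underside.
- imaging_rail: Aluminium rail, fixed to the desk, carrying the slab pocket at its origin and, 110 to 226 mm away in its -y direction, a white ring light, lens and camera up to 114 mm high that look in +y at the pocket. Origin: on the desk under the pocket's centre.
- pocket_floor (a point): Centre of the pocket's floor, 30 mm above the desk; a seated slab has its underside here and axes parallel to these. Black side channels, 62.4 mm (x) by 10.4 mm (y) inside and 46 mm deep, take its side edges; flared lips above them end 85 mm above the desk, a seated slab's top is at 115 mm. x: slab's width; y: away from the lens; z up.
- knob: Loose push-on knob, light grey, fluted, round, 32 mm across, 28 mm tall, 45 g, standing on the black pad, bore down. A red pointer line on its top and side marks its x axis, the side of the bore's flat. Origin: centre of its underside. Bore from below: D-shaped, 13.2 mm in diameter, flat 2.4 mm from the axis on the +x side, 15 mm deep, mouth chamfered 1.4 mm (flat 0.7 mm).
- knob_bore (a point): Closed upper end of the knob's bore, on its axis, 15 mm above its underside; it meets the shaft's tip when the knob is home.
- knob_pointer (a point): Outer end of the red pointer line, on the rim of the knob's top, 16 mm from its axis on the +x side.
- pad: Black inspection pad, fixed, 240 by 210 mm, 3 mm thick; the knob, a loupe and a copper medal lie on it. Origin: centre of its underside.
- light_box: Grey light control, fixed, 82 mm (x) by 104 mm (y), its flat dark top panel 45 mm above the desk; the D-shaft stands up from the middle of the panel. Origin: centre of its underside.
- shaft_tip (a point): Centre of the top end of the bare upright steel D-shaft, 22 mm above the panel (67 mm above the desk) when not pressed. 12 mm in diameter, flat 1.8 mm from the axis on this frame's +x side, tip chamfered 1.4 mm (flat 0.4 mm); a red line on its end runs towards the flat. With the knob home and not pressed, the knob's underside is 7 mm above the panel.
- dimmer_shaft (a joint): Turn of the shaft in its control, rad, counter-clockwise seen from above, -1.3 to 1.3; at 0 the flat looks along the light control's x. It turns with slight friction (0.03 N m), so it can give way a little to the knob.
- dimmer_push (a joint): How far the shaft is pressed down, m: 0 free, 0.004 at its stop. It is a spring push switch: 3 N to start, 7 N at the stop; the ring light is on while it is pressed in (past 2.5 mm) and it springs back up when let go.
- slab_b: Bystander: coin slab like the first but with an ochre label, in the storage box.
- slab_c: Bystander: coin slab like the first but with an ochre label, in the storage box.
- loupe: Bystander: folding loupe, black lens barrel 26 mm across and 14 mm high (origin under it), steel cover reaching 43 mm out along its x.
- medal: Bystander: copper medal, 44 mm across, 5 mm thick. Origin: centre of its underside.
- pen: Bystander: red pen, 125 mm long along its x, 9 mm thick, origin under its middle.
- mouse: Bystander: black computer mouse, 105 (x) by 60 by 34 mm high. Origin: centre of its underside.
- flips: Bystander: stack of coin flips, 52 by 52 by 20 mm. Origin: centre of its underside.
Mind the look-alikes: they are no part of the job. Leave any green look-alike of the light_box alone. Several things look just like the knob: the one meant starts farthest from the robot's base.

How it is judged:
By the outcome, as a careful person would: the job done as asked, in the order asked, and still so for the second after the job is handed in, while the arm keeps its last pose, push and grip.
It also fails if it takes over 48 s, if anything falls off the work surface, if the arm or the gripper's body presses on something with over 40 N, if the wrist force passes 120 N, or if a joint passes its speed limit or range.

## Working session

There is one attempt and no reset: what is moved stays moved. The work goes in short steps, Python scripts to look and compute and a shell command to move; the robot and the scene stay as the last step left them, time stands still between calls to the robot, and variables do not carry over. Pictures are saved under pics/ and viewed, and the job is handed in when it is done.

```bash
ls; mkdir -p pics; python3 - <<'E'
from plant import get_state, imaging, ctrl
import cv2, numpy as np
s=get_state(); print({k:np.round(v,3).tolist() for k,v in s.items()})
for n in ["side","top"]:
    i=imaging.camera_info(n); print(n,i)
    cv2.imwrite(f"pics/{n}0.png",imaging.get_image(n))
E
```

```text
pics
{'t': 0.0, 'qpos': [-1.197, 0.418, -0.01, 1.614, 0.005, 1.111, -0.053], 'joint_velocities': [-0.001, 0.0, 0.001, 0.001, -0.001, -0.003, 0.001], 'joint_efforts': [0.0, -86.444, 0.679, -43.49, 0.019, 0.007, 0.0], 'ee_pos': [0.252, 0.572, 0.231], 'tcp_rot': [2.631, 1.716, -0.001], 'ft_force': [-0.941, -0.213, 0.324], 'torque': [0.011, -0.057, -0.057], 'grip_width': 0.086}
side {'vfov': 46.042721919454486, 'cx': 253.01128976251567, 'cy': 190.75898334507573, 'R': array([[ 0.86952975, -0.4936905 , -0.01370014],
       [-0.30141262, -0.50849031, -0.80659038],
       [ 0.39123962,  0.70548373, -0.590952  ]]), 't': array([-0.47685603,  0.21511073,  0.92233421])}
top {'vfov': 47.56791364916586, 'cx': 259.3718740509927, 'cy': 180.40301203474567, 'R': array([[-0.02863731, -0.99958882, -0.0014446 ],
       [-0.98484217,  0.02846211, -0.17110176],
       [ 0.17107252, -0.0034772 , -0.9852523 ]]), 't': array([-0.01989893,  0.54230222,  1.31629804])}
```

View pics/side0.png

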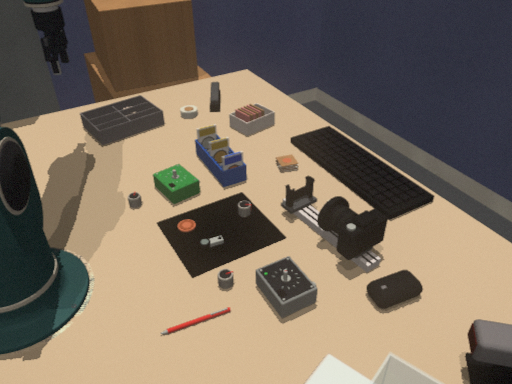

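View pics/top0.png

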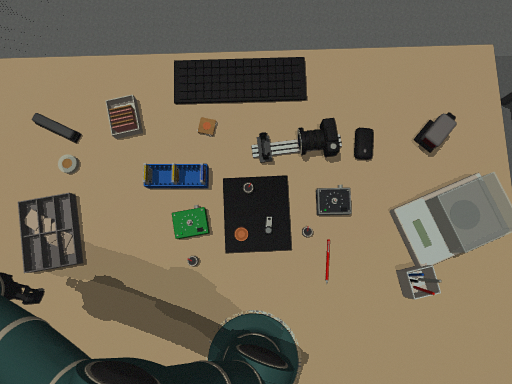

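The side and top views both show three things that look like the knob. In the top view they are at (249,188) on the pad, (307,232) and (194,261). The base is near (255,345), so the one on the pad is farthest. The blue-labelled slab is at about (233,158) in the side view, the grey light control at (333,201) in the top view, and the green look-alike at (190,222). Next I'll look at close crops.

```bash
cat > h.py <<'E'
import numpy as np, cv2
from plant import get_state, imaging, ctrl
from scipy.spatial.transform import Rotation as Ro
def cam(n):
    i=imaging.camera_info(n); f=192/np.tan(np.radians(i['vfov']/2)); return f,i['cx'],i['cy'],np.array(i['R']),np.array(i['t'])
def proj(n,X):
    f,cx,cy,R,t=cam(n); c=np.atleast_2d(X)@R.T+t; return np.c_[f*c[:,0]/c[:,2]+cx,f*c[:,1]/c[:,2]+cy]
def ray(n,p):
    f,cx,cy,R,t=cam(n); d=R.T@np.array([(p[0]-cx)/f,(p[1]-cy)/f,1]); return -R.T@t,d/np.linalg.norm(d)
def atz(n,p,z):
    o,d=ray(n,p); return o+d*(z-o[2])/d[2]
def tri(ps,pt):
    A=np.zeros((3,3));b=np.zeros(3); L=[ray("side",ps),ray("top",pt)]
    for o,d in L:
        P=np.eye(3)-np.outer(d,d);A+=P;b+=P@o
    X=np.linalg.solve(A,b); return X,[np.linalg.norm(np.cross(X-o,d)) for o,d in L]
def crop(img,x0,y0,w,h,s,fn):
    c=cv2.resize(img[y0:y0+h,x0:x0+w],None,fx=s,fy=s,interpolation=cv2.INTER_CUBIC)
    for k in range(0,w,10): cv2.putText(c,str(x0+k),(k*s,8),0,.3,(255,255,255),1); cv2.line(c,(k*s,10),(k*s,14),(255,255,255),1)
    for k in range(0,h,10): cv2.putText(c,str(y0+k),(0,k*s+4),0,.3,(255,255,255),1)
    cv2.imwrite(fn,c)
E
python3 - <<'E'
from h import *
S=cv2.imread('pics/side0.png');T=cv2.imread('pics/top0.png')
crop(S,185,120,70,70,8,'pics/s_box.png')
crop(T,138,155,80,45,9,'pics/t_box.png')
crop(S,275,170,90,60,8,'pics/s_rail.png')
crop(T,245,120,100,50,8,'pics/t_rail.png')
crop(S,225,190,100,125,6,'pics/s_knob.png')
crop(T,235,175,130,60,6,'pics/t_knob.png')
E
```

```text
(no output)
```

View pics/s_box.png

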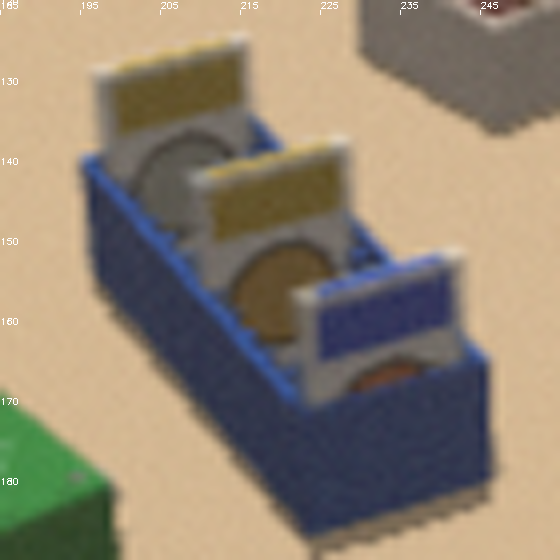

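View pics/t_box.png

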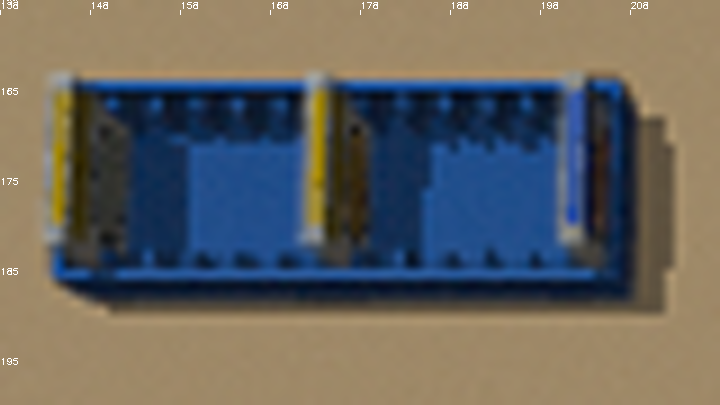

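View pics/s_rail.png

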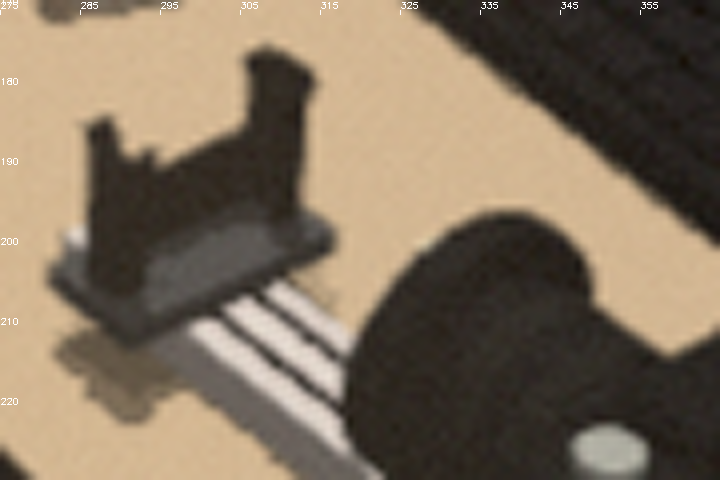

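View pics/t_rail.png

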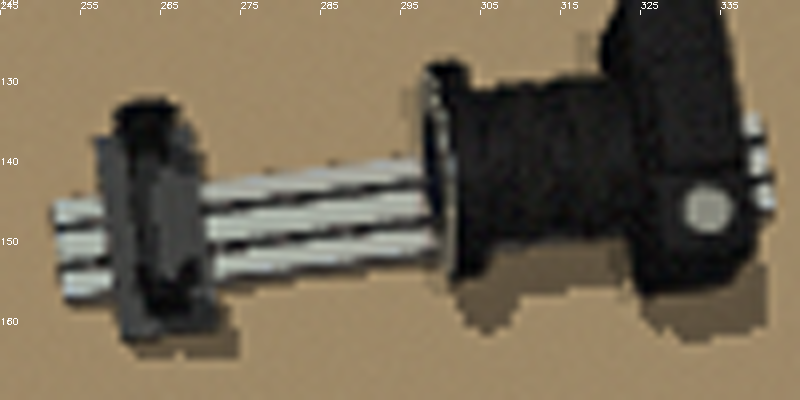

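View pics/s_knob.png

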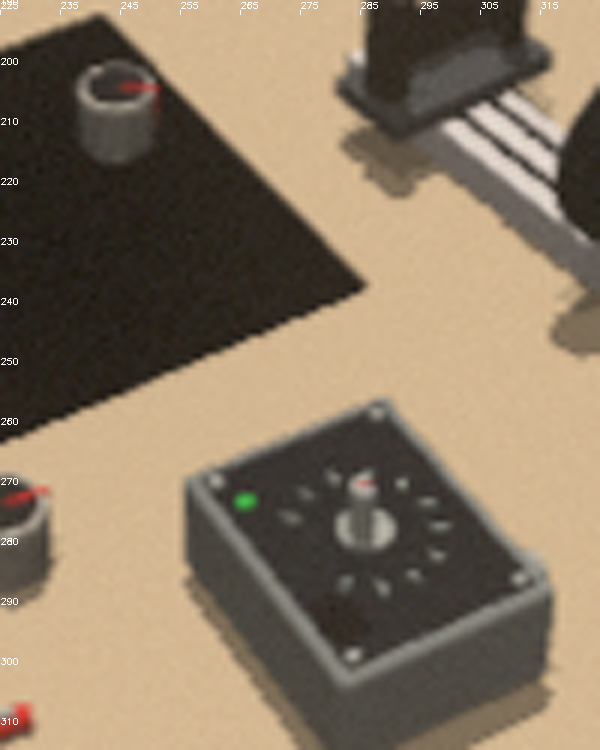

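View pics/t_knob.png

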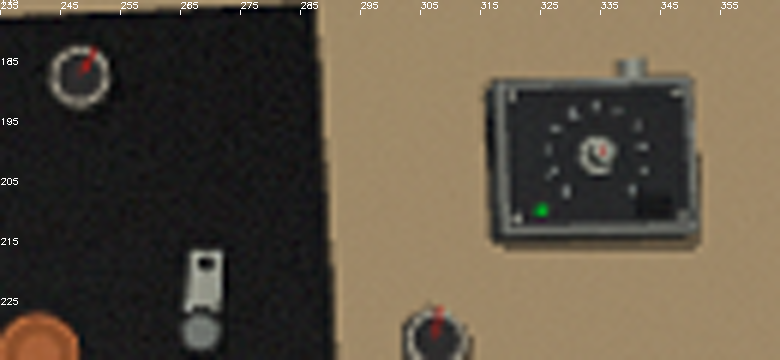

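```bash
python3 - <<'E'
from h import *
for n in ["side","top"]:
    A=np.mean([imaging.get_image(n).astype(float) for _ in range(6)],0)
    np.save(f'{n}_avg.npy',A); cv2.imwrite(f'pics/{n}_avg.png',np.clip(A*1.3,0,255).astype(np.uint8))
S=cv2.imread('pics/side_avg.png');T=cv2.imread('pics/top_avg.png')
crop(S,218,148,32,28,24,'pics/s_slab2.png')
crop(T,192,158,26,30,20,'pics/t_slab2.png')
S=np.clip(S.astype(float)*2.,0,255).astype(np.uint8);T2=np.clip(T.astype(float)*2.,0,255).astype(np.uint8)
crop(S,278,172,44,44,13,'pics/s_rail2.png')
crop(T2,252,128,34,38,15,'pics/t_rail2.png')
print(get_state()['t'])
for n in ["side","top"]:
    f,cx,cy,R,t=cam(n); print(n,f,-R.T@t)
print(tri((222.5,157),(201,182)),tri((241.5,151.5),(202,163.5)))
print('knob',tri((244.7,203),(249,188)))
E
```

```text
0.7
side 451.85520549514587 [ 0.1186239  -0.77672936  0.71202849]
top 435.6526136281046 [ 0.30832981 -0.03074878  1.3896458 ]
(array([0.5364402 , 0.1413635 , 0.08611145]), [np.float64(0.0016540947532628272), np.float64(0.0016540947532628228)]) (array([0.59244699, 0.13817322, 0.08731183]), [np.float64(0.0005581113234049794), np.float64(0.0005581113234049987)])
knob (array([ 0.52185709, -0.00291383,  0.0359881 ]), [np.float64(0.0018877159907693287), np.float64(0.0018877159907692896)])
```

View pics/s_slab2.png

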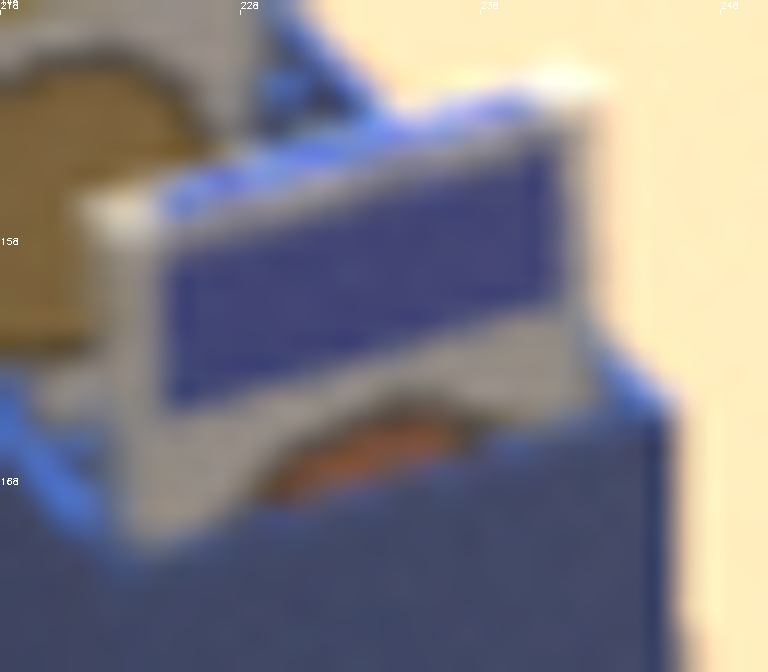

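View pics/t_slab2.png

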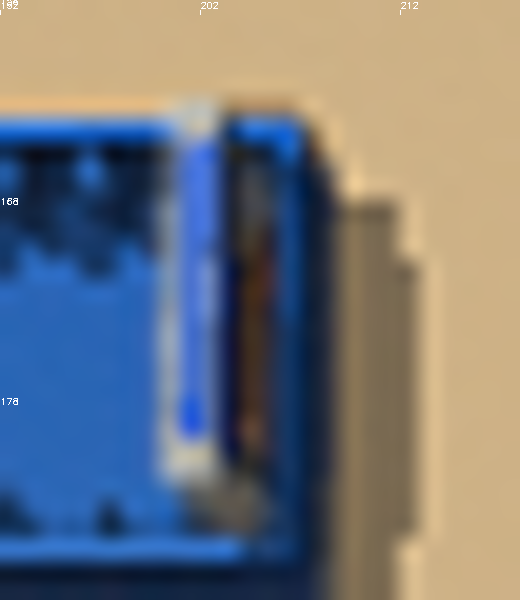

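View pics/s_rail2.png

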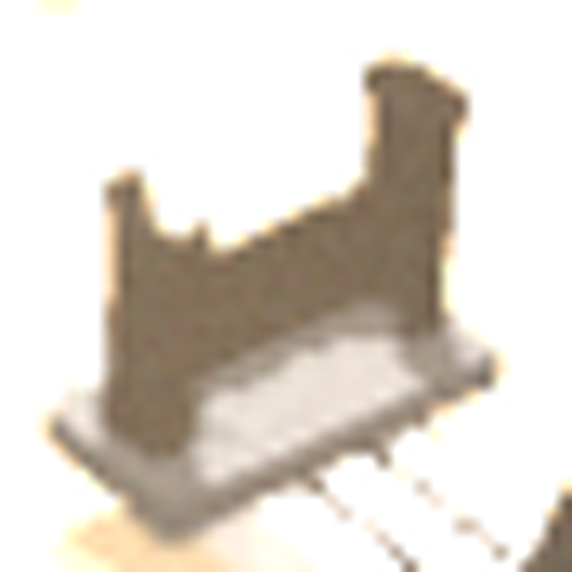

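View pics/t_rail2.png

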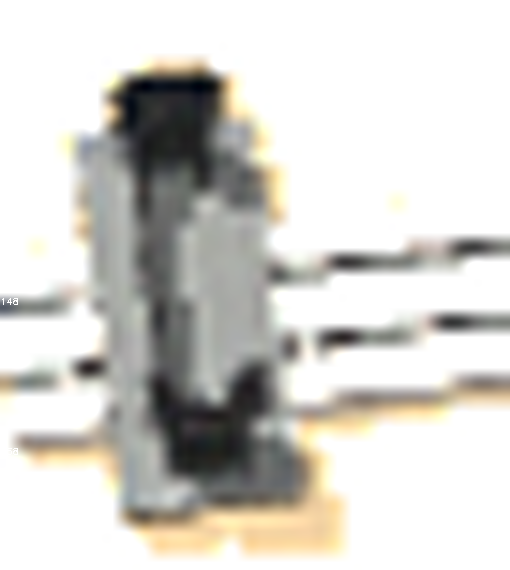

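```bash
cat >> h.py <<'E'
from scipy.optimize import least_squares
def fit(pts, side, top, x0, free=4, dcam=False):
    """pts dict name->local xyz; side/top dict name->pixel; pose x,y,z,yaw"""
    def res(p):
        r=[]
        yaw=p[3] if free==4 else p[-1]
        M=Ro.from_euler('z',yaw).as_matrix()
        for n,d in (("side",side),("top",top)):
            if d:
                q=proj(n,np.array([M@np.array(pts[k])+p[:3] for k in d]))
                r.append((q-np.array(list(d.values()))).ravel())
        return np.concatenate(r)
    o=least_squares(res,x0,loss='soft_l1'); return o.x,res(o.x)
def pk(x0,y0,s,d): return {k:(x0+(v[0]+.5)/s-.5,y0+(v[1]+.5)/s-.5) for k,v in d.items()}
E
python3 - <<'E'
from h import *
P={'FL':(-.03,-.004,.085),'FR':(.03,-.004,.085),'BL':(-.03,.004,.085),'BR':(.03,.004,.085),
 'tl':(-.024,-.004,.081),'tr':(.024,-.004,.081),'bl':(-.024,-.004,.060),'br':(.024,-.004,.060)}
s=pk(218,148,24,{'FL':(95,222),'BL':(75,192),'FR':(585,110),'BR':(608,75)})
t=pk(192,158,20,{'FL':(217,487),'BL':(162,482),'FR':(223,103),'BR':(177,100)})
x,r=fit(P,s,t,[.56,.14,.003,0]); print('slab',x,np.degrees(x[3])); print(np.round(r.reshape(-1,2),2))
for nm,a,b in (('side',s,None),('top',None,t)):
    x2=least_squares(lambda p: fit_res(p) if 0 else (proj(nm,np.array([Ro.from_euler('z',p[2]).as_matrix()@np.array(P[k])+[p[0],p[1],.003] for k in (a or b)]))-np.array(list((a or b).values()))).ravel(),[.56,.14,0]); print(nm,'z fixed',x2.x)
lab=pk(218,148,24,{'tl':(165,255),'tr':(558,148),'bl':(170,410),'br':(558,300)})
print('label px',lab); M=Ro.from_euler('z',x[3]).as_matrix()
print('pred',proj('side',np.array([M@np.array(P[k])+x[:3] for k in lab])))
E
```

```text
slab [ 0.56502538  0.14068942  0.00280695 -0.06441018] -3.6904316978661673
[[ 0.28  0.45]
 [-0.07  0.25]
 [ 0.75 -0.37]
 [-1.47 -0.31]
 [-0.37  0.01]
 [-0.25  0.17]
 [ 0.48 -0.14]
 [ 0.16 -0.08]]
side z fixed [ 0.56514512  0.14025456 -0.14095971]
top z fixed [ 0.56496888  0.14068493 -0.03376601]
label px {'tl': (224.39583333333334, 158.14583333333334), 'tr': (240.77083333333334, 153.6875), 'bl': (224.60416666666666, 164.60416666666666), 'br': (240.77083333333334, 160.02083333333334)}
pred [[223.95764209 157.96056302]
 [240.63745552 153.56271816]
 [224.36837732 164.70969821]
 [240.87162857 160.26461995]]
```

```bash
python3 - <<'E'
from h import *
g=lambda A:(255*(np.clip(A,0,255)/255)**.45).astype(np.uint8)
S=g(np.load('side_avg.npy'));T=g(np.load('top_avg.npy'))
crop(S,279,173,40,42,14,'pics/s_rail3.png')
crop(T,248,128,32,38,15,'pics/t_rail3.png')
crop(T,248,120,100,46,8,'pics/t_rail4.png')
E
```

```text
(no output)
```

View pics/s_rail3.png

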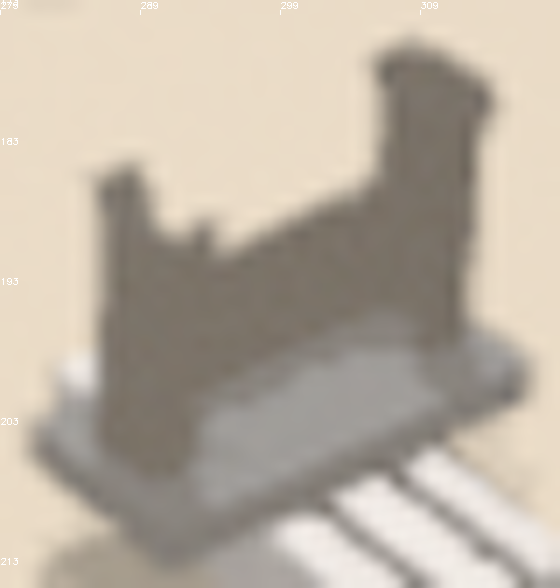

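View pics/t_rail3.png

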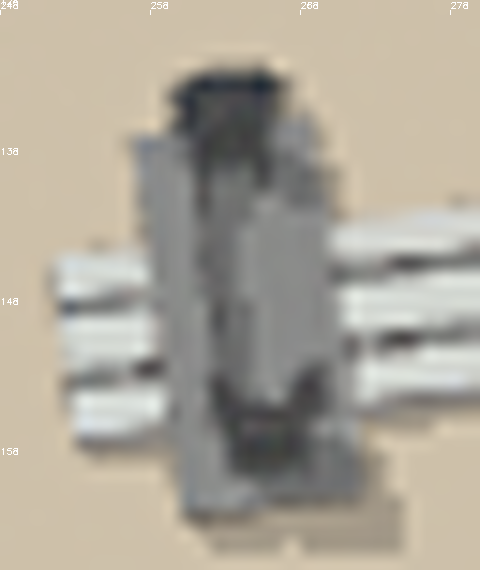

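View pics/t_rail4.png

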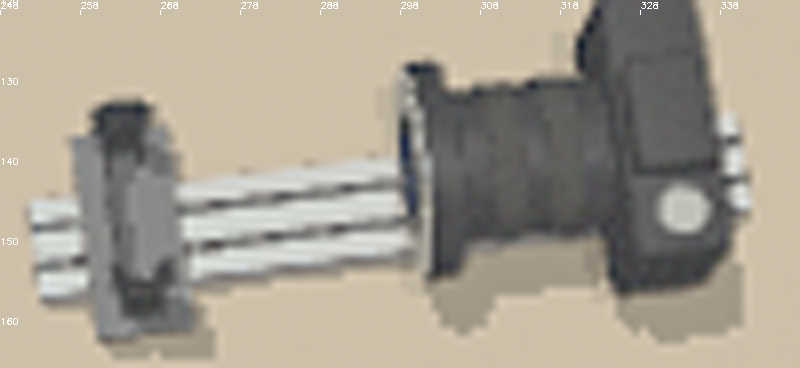

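```bash
python3 - <<'E'
from h import *
print(tri((300.0,182.1),(264.1,143.5)), atz('top',(264.1,143.5),.085),atz('side',(300.0,182.1),.085))
# ends
far=atz('top',(262.9,132.2),.085); near=atz('top',(265.5,154.9),.085); d=far-near; print(far,near,np.degrees(np.arctan2(d[1],d[0])),np.linalg.norm(d))
f2=atz('side',(279+440.5/14-.5,173+71.5/14-.5),.085);n2=atz('side',(279+163.5/14-.5,173+197.5/14-.5),.085);d=f2-n2;print(f2,n2,np.degrees(np.arctan2(d[1],d[0])),np.linalg.norm(d))
# rail strips dark gaps in top4 (s=8,x0=248,y0=120), rail top z ~.02
for a,b in (((35,228),(400,184)),((35,268),(405,225)),((35,302),(410,255)),((180,185),(400,158))):
    A,B=[atz('top',(248+(p[0]+.5)/8-.5,120+(p[1]+.5)/8-.5),.02) for p in (a,b)]; d=A-B; print(A,B,'yaw',np.degrees(np.arctan2(d[1],d[0]))-90)
# plate corners
for z in (.02,.03):
  C=[atz('top',(248+(p[0]+.5)/15-.5,128+(p[1]+.5)/15-.5),z) for p in ((135,140),(185,510),(360,495))]
  D=[atz('side',(279+(p[0]+.5)/14-.5,173+(p[1]+.5)/14-.5),z) for p in ((40,432),(172,530),(525,360))]
  print(z,np.round(C,4).tolist(),np.round(D,4).tolist())
E
```

```text
(array([ 0.65017214, -0.05316392,  0.08321448]), [np.float64(0.00024744540375082916), np.float64(0.0002474454037508109)]) [ 0.64993504 -0.05324156  0.085     ] [ 0.64839921 -0.05517814  0.085     ]
[ 0.68610006 -0.05062436  0.085     ] [ 0.61376697 -0.05643903  0.085     ] 4.595973206081838 0.07256642642238884
[ 0.68000683 -0.05181771  0.085     ] [ 0.61788525 -0.05867114  0.085     ] 6.295581036065771 0.06249848566950239
[ 0.65290886 -0.0145982   0.02      ] [ 0.6669362  -0.16280878  0.02      ] yaw 5.406635618594009
[ 0.63632802 -0.01417163  0.02      ] [ 0.64981897 -0.16408323  0.02      ] yaw 5.142351504787342
[ 0.62228675 -0.01381039  0.02      ] [ 0.63732335 -0.16555336  0.02      ] yaw 5.659109826740902
[ 0.66910418 -0.07375222  0.02      ] [ 0.67779059 -0.16328274  0.02      ] yaw 5.541596912708286
0.02 [[0.6898, -0.0305, 0.02], [0.6077, -0.0389, 0.02], [0.6099, -0.0765, 0.02]] [[0.6113, -0.033, 0.02], [0.6162, -0.0682, 0.02], [0.698, -0.0596, 0.02]]
0.03 [[0.6871, -0.0305, 0.03], [0.6055, -0.0389, 0.03], [0.6077, -0.0762, 0.03]] [[0.6042, -0.0438, 0.03], [0.609, -0.0785, 0.03], [0.6896, -0.07, 0.03]]
```

```bash
python3 - <<'E'
from h import *
g=lambda A:(255*(np.clip(A,0,255)/255)**.5).astype(np.uint8)
S=g(np.load('side_avg.npy'));T=g(np.load('top_avg.npy'))
a=lambda n:cv2.imread(n)
crop(S,234,196,22,24,18,'pics/a.png');crop(T,238,178,22,22,18,'pics/b.png')
crop(S,276,262,22,24,18,'pics/c.png');crop(T,322,190,24,22,18,'pics/d.png')
I=[a(f'pics/{k}.png') for k in 'abcd']
I=[cv2.copyMakeBorder(i,0,432-i.shape[0],0,432-i.shape[1],0) for i in I]
cv2.imwrite('pics/kn.png',np.vstack([np.hstack(I[:2]),np.hstack(I[2:])])[:,:800]) if 0 else None
cv2.imwrite('pics/kn1.png',np.hstack(I[:2])[:,:800]);cv2.imwrite('pics/kn2.png',np.hstack([I[2][:,:396],I[3]])[:,:800])
E
```

```text
(no output)
```

View pics/kn1.png

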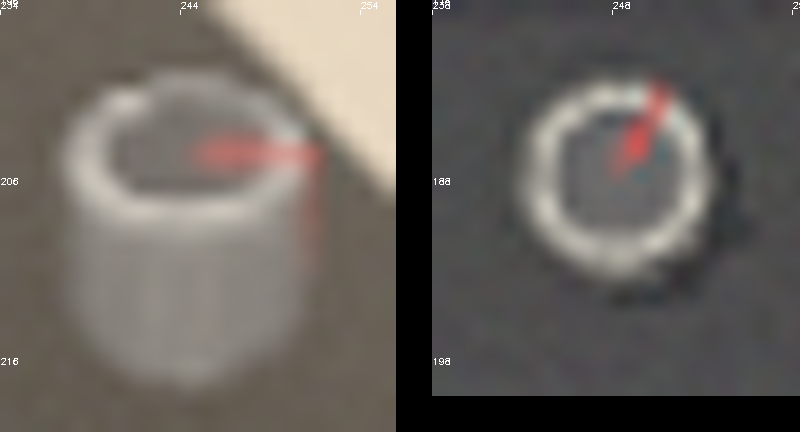

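View pics/kn2.png

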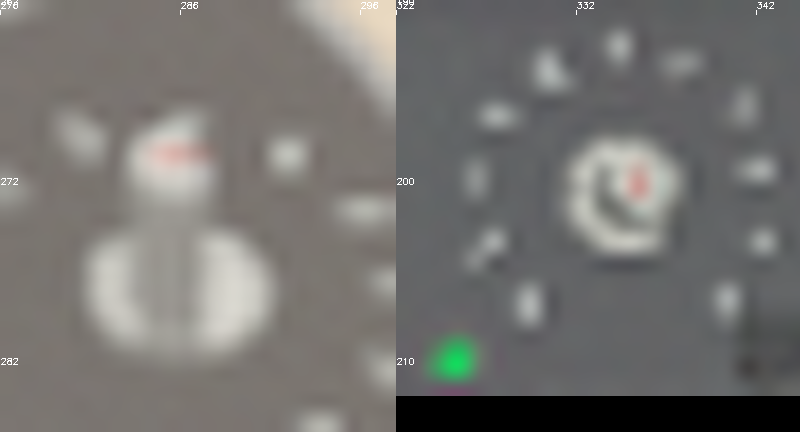

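```bash
python3 - <<'E'
from h import *
c=tri((243.86,203.86),(247.86,187.2)); p=tri((251.3,204.1),(250.36,182.2)); print('knob',c,'\nptr',p)
print(atz('top',(247.86,187.2),.031),atz('side',(243.86,203.86),.031))
for n,a,b in (('side',(243.86,203.86),(251.3,204.1)),('top',(247.86,187.2),(250.36,182.2))):
    d=atz(n,b,.031)-atz(n,a,.031); print(n,np.degrees(np.arctan2(d[1],d[0])),np.linalg.norm(d))
print('shaft',tri((285.0,270.4),(335.4,199.5)),atz('top',(335.4,199.5),.067),atz('side',(285,270.4),.067))
print('collar',atz('top',(322+229.5/18-.5,190+195.5/18-.5),.046),atz('side',(276+180/18-.5,262+292/18-.5),.046))
# shaft red line: side 150..208 ; top
A=atz('side',(276+152.5/18-.5,262+155.5/18-.5),.067);B=atz('side',(276+208.5/18-.5,262+154.5/18-.5),.067);d=B-A;print('line',A,B,np.degrees(np.arctan2(d[1],d[0])),np.linalg.norm(d))
# light-box corners in top crop t_knob: s=6,x0=235,y0=175
q=[atz('top',(235+(u+.5)/6-.5,175+(v+.5)/6-.5),.045) for u,v in ((492,82),(694,78),(696,230),(500,232))]; print(np.round(q,4)); print(np.mean(q,0))
q=[atz('side',(225+(u+.5)/6-.5,190+(v+.5)/6-.5),.045) for u,v in ((187,480),(382,400),(548,580),(345,680))]; print(np.round(q,4)); print(np.mean(q,0))
E
```

```text
knob (array([0.52372331, 0.00139788, 0.03016652]), [np.float64(7.962885253622052e-05), np.float64(7.962885253624434e-05)]) 
ptr (array([ 0.53988285, -0.00690947,  0.02855438]), [np.float64(0.00018528171851087062), np.float64(0.00018528171851069355)])
[0.52351609 0.00140655 0.031     ] [5.23308028e-01 4.30593601e-04 3.10000000e-02]
side -33.592687886944724 0.018312058083807318
top -27.723424378610815 0.017822319184251815
shaft (array([ 0.47125678, -0.2658236 ,  0.06610483]), [np.float64(0.000959792128535784), np.float64(0.0009597921285359864)]) [ 0.47203337 -0.2660711   0.067     ] [ 0.46980881 -0.2662939   0.067     ]
collar [ 0.47204567 -0.26608164  0.046     ] [ 0.47139522 -0.26673857  0.046     ]
line [ 0.46846097 -0.26470216  0.067     ] [ 0.47376003 -0.26763263  0.067     ] -28.9433328883515 0.00605538668351359
[[ 0.5118 -0.2133  0.045 ]
 [ 0.5109 -0.3185  0.045 ]
 [ 0.4317 -0.3145  0.045 ]
 [ 0.4335 -0.2135  0.045 ]]
[ 0.47196666 -0.26494501  0.045     ]
[[ 0.4321 -0.2172  0.045 ]
 [ 0.5094 -0.2185  0.045 ]
 [ 0.5106 -0.3142  0.045 ]
 [ 0.4322 -0.3156  0.045 ]]
[ 0.47110701 -0.26639424  0.045     ]
```

```bash
python3 - <<'E'
from h import *
np.set_printoptions(linewidth=200)
S=np.load('side_avg.npy');T=np.load('top_avg.npy')
ax=np.array([.4717,-.2664,.067])
for n,A,(x0,y0,w,h) in (('side',S,(280,266,11,9)),('top',T,(330,195,11,9))):
    c=A[y0:y0+h,x0:x0+w]; r=c[:,:,2]-(c[:,:,0]+c[:,:,1])/2
    print(n,proj(n,ax),'\n',np.round(r).astype(int),'\n',np.round(c[:,:,1]).astype(int))
    r0=np.clip(r-12,0,None); yy,xx=np.mgrid[y0:y0+h,x0:x0+w]; cen=((r0*xx).sum()/r0.sum(),(r0*yy).sum()/r0.sum())
    X=atz(n,cen,.067); print(cen,X, X-ax)
E
```

```text
side [[285.8477264 270.0745793]] 
 [[ 7  7  7  7  7  9  7  8  8  8  7]
 [ 8  7  7  7  7  7  8  8  7  8  8]
 [ 7  7  7  8  8  6  4  7  8  8  8]
 [ 6  5  7  6  7  9  7  7  7  7  8]
 [ 5  6  7  7 38 62 45 27  8  8  7]
 [ 6  7  7  7 18 25 17  9  8  9  8]
 [ 8  7  7  7  8  7  7  6  6  7  8]
 [ 7  7  7  6  7  7  7  7  8  8  7]
 [ 7  8  7  6  7  8  6  7  6  8  7]] 
 [[ 53  53  53  54  53  54  54  54  53  53  52]
 [ 52  54  54  53  54  54  54  53  54  52  55]
 [ 79  53  53  52  53  87 100  72  53  54  54]
 [116  98  54  79 129 162 135  70  54  54  54]
 [ 92  87  54 126 149 130 108  69  54  54  53]
 [ 60  59  57 122 162 165 155 111  55  53  53]
 [ 52  54  58  91 125 145 138  98  54  54  55]
 [ 55  54  60  77  93 100  97  78  54  54  54]
 [ 55  54  60  78  88  89  87  81  66  54  54]]
(np.float64(285.2335025380711), np.float64(270.1641285956007)) [ 0.47054034 -0.26599682  0.067     ] [-1.15965740e-03  4.03176045e-04  5.55111512e-17]
top [[335.51384986 199.60512867]] 
 [[-2 -1 -1 -1 -1  0 -1  0 -2 -1 -2]
 [-3 -1 -2 -1 -2 -2 -1 -1 -2 -2  0]
 [-2 -2 -2  1  0  0 -1  0 -2 -2  0]
 [-2 -2  2  4  4  7  1 -2 -3 -2  0]
 [-2  1  4  2  8 43  3  1 -2 -2 -2]
 [-3  0  3  1 11 68  2  1 -3 -2 -1]
 [-3  1  4  0  1  3  3  0 -2 -3 -3]
 [-3  0  3  3  1  1  1 -1 -3 -3 -2]
 [-2 -1 -1  4  6  3  2 -2 -2 -2 -2]] 
 [[ 36  38  39  39  40  36  37  38  38  38  44]
 [ 38  39  37  36  36  37  38  38  38  39  52]
 [ 41  38  41  58  57  56  41  36  38  37  37]
 [ 39  43  86 147 150 142  90  42  37  40  38]
 [ 36  67 149  94 146 115 144  88  35  39  44]
 [ 39  65 122  71 145  94 145  92  35  38  38]
 [ 40  77 148  57  67 133 119  52  38  39  39]
 [ 39  54 117 118  71  77  83  36  39  40  41]
 [ 38  37  53 117 149 141  86  36  40  40  40]]
(np.float64(335.0), np.float64(199.64312977099235)) [ 0.4716284  -0.26482325  0.067     ] [-7.16040811e-05  1.57675455e-03 -5.55111512e-17]
```

```bash
python3 - <<'E'
from h import *
np.set_printoptions(linewidth=200,precision=4,suppress=True)
S=np.load('side_avg.npy');T=np.load('top_avg.npy')
def red(A,x0,y0,w,h):
    c=A[y0:y0+h,x0:x0+w]; r=c[:,:,2]-(c[:,:,0]+c[:,:,1])/2; return r-np.median(r)
W={'side':(281,267,9,7),'top':(331,196,9,7)}
D={'side':red(S,*W['side']),'top':red(T,*W['top'])}
def rend(n,x,y,yaw,a,b,w):
    L,V=np.meshgrid(np.linspace(a,b,60),np.linspace(-w/2,w/2,12))
    X=np.stack([x+L*np.cos(yaw)-V*np.sin(yaw),y+L*np.sin(yaw)+V*np.cos(yaw),np.full(L.shape,.067)],-1).reshape(-1,3)
    p=proj(n,X); x0,y0,ww,h=W[n]
    # bilinear-ish splat w/ box blur of 1px: histogram
    H=np.zeros((h,ww))
    q=p-[x0,y0]; i=np.floor(q).astype(int); f=q-i
    for dx in (0,1):
        for dy in (0,1):
            np.add.at(H,(np.clip(i[:,1]+dy,0,h-1),np.clip(i[:,0]+dx,0,ww-1)),np.abs(1-dx-f[:,0])*np.abs(1-dy-f[:,1]))
    return H/len(p)
def cost(n,x,y,yaw,a,b,w=.001):
    m=rend(n,x,y,yaw,a,b,w); d=D[n]; k=(m*d).sum()/(m*m).sum(); return ((d-k*m)**2).sum()/(d**2).sum()
for n in ('side','top'):
    out=[]
    for yd in range(-60,41,10):
        best=min((cost(n,.4717+dx,-.2664+dy,np.radians(yd),-l/2,l/2),dx,dy,l) for dx in np.arange(-.004,.0041,.001) for dy in np.arange(-.004,.0041,.001) for l in (.003,.0045,.006,.0075))
        out.append((yd,)+best)
    print(n);print(np.array(out))
E
```

```text
Traceback (most recent call last):
  File "h.py", line 7, in proj
    f,cx,cy,R,t=cam(n); c=np.atleast_2d(X)@R.T+t; return np.c_[f*c[:,0]/c[:,2]+cx,f*c[:,1]/c[:,2]+cy]
                ~~~^^^
  File "h.py", line 5, in cam
    i=imaging.camera_info(n); f=192/np.tan(np.radians(i['vfov']/2)); return f,i['cx'],i['cy'],np.array(i['R']),np.array(i['t'])
ValueError: time passes only in moves, steps and waits
```

```bash
python3 - <<'E'
import json,re
from plant import imaging
d={n:{k:(v.tolist() if hasattr(v,'tolist') else v) for k,v in imaging.camera_info(n).items()} for n in('side','top')}
json.dump(d,open('cam.json','w'))
s=open('h.py').read().replace("i=imaging.camera_info(n); f=","i=_C[n]; f=").replace("def cam(n)","import json\n_C=json.load(open('cam.json'))\ndef cam(n)")
open('h.py','w').write(s)
E
cat > red.py <<'E'
from h import *
np.set_printoptions(linewidth=200,precision=4,suppress=True)
S=np.load('side_avg.npy');T=np.load('top_avg.npy')
def red(A,x0,y0,w,h):
    c=A[y0:y0+h,x0:x0+w]; r=c[:,:,2]-(c[:,:,0]+c[:,:,1])/2; return r-np.median(r)
W={'side':(281,267,9,7),'top':(331,196,9,7)}
D={'side':red(S,*W['side']),'top':red(T,*W['top'])}
def rend(n,x,y,yaw,a,b,w):
    L,V=np.meshgrid(np.linspace(a,b,30),np.linspace(-w/2,w/2,5))
    X=np.stack([x+L*np.cos(yaw)-V*np.sin(yaw),y+L*np.sin(yaw)+V*np.cos(yaw),np.full(L.shape,.067)],-1).reshape(-1,3)
    p=proj(n,X); x0,y0,ww,h=W[n]
    q=p-[x0,y0]+.5
    return np.histogram2d(q[:,1],q[:,0],bins=(h,ww),range=((0,h),(0,ww)))[0]/len(p)
def cost(n,x,y,yaw,a,b,w=.001):
    m=rend(n,x,y,yaw,a,b,w); d=D[n]; k=(m*d).sum()/max((m*m).sum(),1e-9); return ((d-k*m)**2).sum()/(d**2).sum()
E
python3 - <<'E'
from red import *
for n in ('side','top'):
    out=[]
    for yd in range(-60,41,10):
        best=min((cost(n,.4717+dx,-.2664+dy,np.radians(yd),-l/2,l/2),dx,dy,l) for dx in np.arange(-.004,.0041,.001) for dy in np.arange(-.004,.0041,.001) for l in (.003,.0045,.006,.0075))
        out.append((yd,)+best)
    print(n);print(np.array(out))
E
```

```text
side
[[-60.       0.1757  -0.001    0.001    0.0045]
 [-50.       0.1397  -0.001    0.001    0.006 ]
 [-40.       0.0896  -0.001    0.       0.006 ]
 [-30.       0.1067  -0.001    0.       0.006 ]
 [-20.       0.1028  -0.001    0.       0.006 ]
 [-10.       0.149   -0.001    0.001    0.0075]
 [  0.       0.1756  -0.001    0.001    0.0045]
 [ 10.       0.245   -0.001    0.001    0.0045]
 [ 20.       0.3097  -0.001    0.       0.003 ]
 [ 30.       0.2995  -0.001    0.       0.003 ]
 [ 40.       0.278   -0.001    0.       0.003 ]]
top
[[-60.       0.0809   0.       0.002    0.003 ]
 [-50.       0.0654   0.       0.002    0.003 ]
 [-40.       0.0628   0.       0.002    0.0045]
 [-30.       0.0595   0.       0.002    0.0045]
 [-20.       0.0687   0.       0.002    0.0045]
 [-10.       0.0693   0.       0.001    0.003 ]
 [  0.       0.0694   0.       0.001    0.003 ]
 [ 10.       0.0694   0.       0.001    0.003 ]
 [ 20.       0.0618   0.       0.002    0.006 ]
 [ 30.       0.0702   0.       0.002    0.0045]
 [ 40.       0.0803   0.       0.001    0.003 ]]
```

```bash
python3 - <<'E'
from red import *
W.update({'side':(241,200,13,8),'top':(245,179,9,13)})
for n,A in(('side',S),('top',T)):
    r=red(A,*W[n]); r=np.where(r>12,r,0)
    if n=='side': r[6:]=0
    print(n,'\n',np.round(r).astype(int))
    x0,y0,w,h=W[n]; yy,xx=np.mgrid[y0:y0+h,x0:x0+w]; k=r>0
    P=np.array([atz(n,(a,b),.031)[:2] for a,b in zip(xx[k],yy[k])]); wt=r[k]; m=(P*wt[:,None]).sum(0)/wt.sum(); C=((P-m)*wt[:,None]).T@(P-m)/wt.sum(); v=np.linalg.eigh(C)[1][:,1]; v*=np.sign(v[0])
    print(m,np.degrees(np.arctan2(v[1],v[0])), (m-[.5235,.001]), np.degrees(np.arctan2(*(m-[.5235,.001])[::-1])))
# same for shaft
W.update({'side':(281,267,9,7),'top':(331,196,9,7)})
for n,A in(('side',S),('top',T)):
    r=D[n]; r=np.where(r>7,r,0)
    x0,y0,w,h=W[n]; yy,xx=np.mgrid[y0:y0+h,x0:x0+w]; k=r>0
    P=np.array([atz(n,(a,b),.067)[:2] for a,b in zip(xx[k],yy[k])]); wt=r[k]; m=(P*wt[:,None]).sum(0)/wt.sum(); C=((P-m)*wt[:,None]).T@(P-m)/wt.sum(); v=np.linalg.eigh(C)[1][:,1]; v*=np.sign(v[0])
    print(n,m,np.degrees(np.arctan2(v[1],v[0])))
s=get_state(); R=Ro.from_rotvec(s['tcp_rot']).as_matrix(); print(s['t'],R,np.degrees(np.arctan2(R[1,0],R[0,0])))
E
```

```text
side 
 [[ 0  0  0  0  0  0  0  0  0 19 30 34 34]
 [ 0  0  0  0  0  0  0  0  0  0 24 34 35]
 [ 0  0  0  0  0  0  0  0  0  0  0 26 34]
 [ 0  0  0  0  0 24 24 21  0  0  0  0 25]
 [ 0  0  0 12 47 66 67 69 70 67 47  0  0]
 [ 0  0  0  0 16 24 25 23 24 29 28  0  0]
 [ 0  0  0  0  0  0  0  0  0  0  0  0  0]
 [ 0  0  0  0  0  0  0  0  0  0  0  0  0]]
[ 0.5359 -0.0038] 16.7191760710711 [ 0.0124 -0.0048] -21.39124045448589
top 
 [[  0   0   0   0   0   0   0   0   0]
 [  0   0   0   0   0   0   0   0   0]
 [  0   0   0   0   0   0   0   0   0]
 [  0   0   0   0   0  18   0   0   0]
 [  0   0  14   0  15  82  20   0   0]
 [ 14   0   0   0  34  85   0   0   0]
 [  0   0   0  25 114  23   0   0   0]
 [  0   0   0  49 105   0   0   0   0]
 [  0   0   0  32   0   0   0   0   0]
 [  0   0   0   0   0   0   0   0   0]
 [  0   0   0   0   0   0   0  13   0]
 [  0   0   0   0   0   0   0   0   0]
 [  0   0   0   0   0  13   0   0   0]]
[ 0.5309 -0.0029] -9.150389690352785 [ 0.0074 -0.0039] -27.772205001604597
side [ 0.4705 -0.2661] -20.848923989918774
top [ 0.4717 -0.2644] -3.706623628287419
0.7 [[ 0.403   0.9152 -0.    ]
 [ 0.9152 -0.403  -0.0001]
 [-0.0001  0.     -1.    ]] 66.23667274922792
```

I read the positions as follows:

| Item | Position (m) | Yaw | Check |
|---|---|---|---|
| Slab | (0.565, 0.1405), underside z 0.003 | about -2° | Top height 0.088 matches |
| Pocket | (0.649, -0.053) | about 5.4° | |
| Knob | (0.5235, 0.001), top z 0.030 | about -29° | |
| Shaft | (0.4717, -0.2664), tip z 0.066 | about -25° | |

The choices are the pad knob (the farthest one), the grey light control and the blue-labelled slab at the -y end of the box. First move: go above the slab.

```bash
python3 -m crank '[[[-0.03,0.05,0],[0,0,-7],1],[[-0.06,0.1,0.01],[0,0,-14],1],[[-0.09,0.15,0.02],[0,0,-21.6],1],[[-0.12,0.2,0.03],[0,0,-21.6],1],[[-0.15,0.25,0.04],[0,0,-21.6],1],[[-0.18,0.3,0.05],[0,0,-21.6],1],[[-0.21,0.36,0.06],[0,0,-21.6],1],[[-0.24,0.41,0.07],[0,0,-21.6],1],[[-0.2687,0.4604,0.071],[0,0,-21.6],1],[[-0.2687,0.4604,0.071],[0,0,-21.6],1],[[-0.2687,0.4604,0.071],[0,0,-21.6],1],[[-0.2687,0.4604,0.071],[0,0,-21.6],1]]'
```

```text
t: 1.9
ee_pos: [0.5673, 0.1349, 0.1598]
tcp_rot: [2.269, 2.17, -0.002]
ft_force: [-0.9, -0.2, 0.0]
grip_width: 0.0855
```

```bash
cat >> h.py <<'E'
def to(x=None,y=None,z=None,yaw=None):
    """rows-units from current pose to world target"""
    s=get_state(); R=Ro.from_rotvec(s['tcp_rot']); M=R.as_matrix(); p=np.array(s['ee_pos'])
    cy=np.degrees(np.arctan2(M[1,0],M[0,0])); q=np.array([a if a is not None else b for a,b in zip((x,y,z),p)])
    yaw=cy if yaw is None else yaw
    Rt=Ro.from_euler('z',yaw,degrees=True)*Ro.from_euler('x',180,degrees=True)
    print('t',round(s['t'],2),'pos',np.round(p,4),'yaw',round(cy,2),'F',np.round(s['ft_force'],1),'grip',round(s['grip_width'],4),'-> shift',np.round(M.T@(q-p),4),'turn',np.round((R.inv()*Rt).as_rotvec(degrees=True),2))
def snap(tag,boxes):
    out=[]
    for n,b in boxes.items():
        A=imaging.get_image(n); cv2.imwrite(f'pics/{tag}_{n}_full.png',A); G=(255*(A/255.)**.6).astype(np.uint8); crop(G,*b,f'pics/{tag}_{n}.png')
E
python3 - <<'E'
from h import *
to(.565,.1405,.16,87.8)
snap('m1',{'side':(200,110,70,70,8),'top':(160,130,80,60,8)})
s=get_state(); print(proj('side',s['ee_pos']),proj('top',s['ee_pos']))
E
```

```text
t 1.9 pos [0.5673 0.1349 0.1598] yaw 87.43 F [-0.9 -0.2  0. ] grip 0.0855 -> shift [ 0.0055 -0.0026 -0.0002] turn [ 0.03  0.13 -0.37]
[[230.70905147 129.56299265]] [[198.26020674 167.31820512]]
```

View pics/m1_side.png

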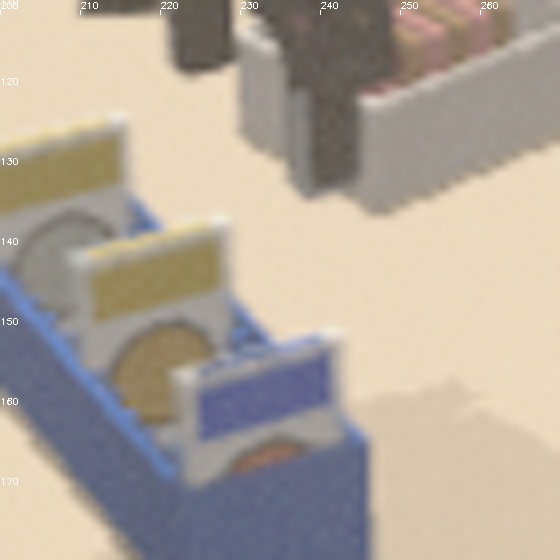

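View pics/m1_top.png

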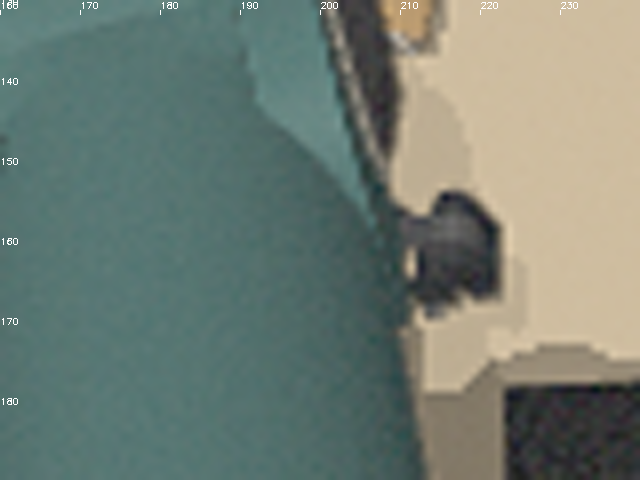

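The side view shows the fingertips at about (222,118) and (238.5,134). They straddle the predicted TCP, so the calibration agrees. The top view is hidden by the arm. Next: descend on the slab.

```bash
python3 -m crank '[[[0.0055,-0.0026,0.03],[0,0.1,-0.4],1],[[0.0055,-0.0026,0.07],[0,0.1,-0.4],1],[[0.0055,-0.0026,0.103],[0,0.1,-0.4],1],[[0.0055,-0.0026,0.103],[0,0.1,-0.4],1],[[0.0055,-0.0026,0.103],[0,0.1,-0.4],0.3],[[0.0055,-0.0026,0.103],[0,0.1,-0.4],0.0]]'; python3 - <<'E'
from h import *
to(.565,.1405,.057,87.8)
snap('m2',{'side':(200,110,70,70,8)})
E
```

```text
t: 2.6
ee_pos: [0.5636, 0.1462, 0.0591]
tcp_rot: [-2.256, -2.186, -0.005]
ft_force: [0.3, -0.3, -0.1]
grip_width: 0.059
t 2.6 pos [0.5636 0.1462 0.0591] yaw 88.18 F [ 0.3 -0.3 -0.1] grip 0.059 -> shift [-0.0056  0.0016  0.0021] turn [ 0.11 -0.15  0.38]
```

View pics/m2_side.png

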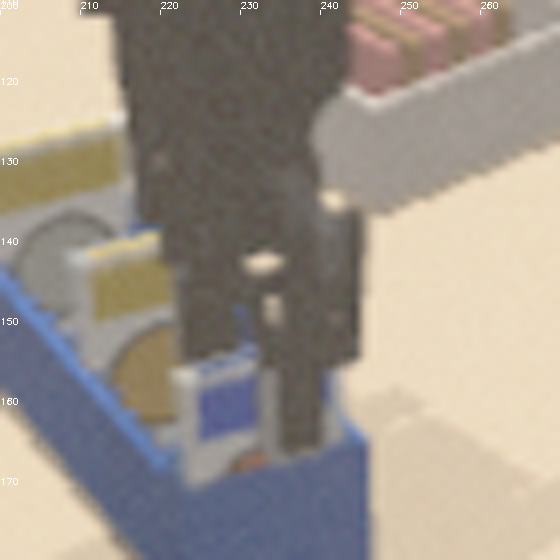

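```bash
python3 -m crank '[[[-0.0056,0.0016,0.002],[0.1,-0.15,0.4],0.0],[[-0.0056,0.0016,0.002],[0.1,-0.15,0.4],0.0],[[-0.0056,0.0016,0.002],[0.1,-0.15,0.4],0.0],[[-0.0056,0.0016,0.002],[0.1,-0.15,0.4],0.0]]'; python3 - <<'E'
from h import *
to(.565,.1405,.057,87.8); print(np.round(get_state()['joint_velocities'],3))
E
```

```text
t: 3.05
ee_pos: [0.5652, 0.1404, 0.0573]
tcp_rot: [2.264, 2.177, 0.001]
ft_force: [-0.3, -0.0, 0.2]
grip_width: 0.0428
t 3.05 pos [0.5652 0.1404 0.0573] yaw 87.76 F [-0.3 -0.   0.2] grip 0.0428 -> shift [ 0.0001 -0.0002  0.0003] turn [ 0.04 -0.01 -0.04]
[ 0.001  0.006 -0.001  0.002  0.002  0.     0.001]
```

Settled on target. Closing the gripper.

```bash
python3 -m crank '[[[0,0,0],[0,0,0],-0.4],[[0,0,0],[0,0,0],-1],[[0,0,0],[0,0,0],-1],[[0,0,0],[0,0,0],-1],[[0,0,0],[0,0,0],-1],[[0,0,0],[0,0,0],-1]]'; python3 - <<'E'
from h import *
to(.565,.1405,.057,87.8)
E
```

```text
t: 3.65
ee_pos: [0.5653, 0.1405, 0.0574]
tcp_rot: [2.264, 2.177, 0.001]
ft_force: [-1.0, -0.3, 3.8]
grip_width: 0.007
t 3.65 pos [0.5653 0.1405 0.0574] yaw 87.76 F [-1.  -0.3  3.8] grip 0.007 -> shift [ 0.     -0.0003  0.0004] turn [ 0.05 -0.02 -0.04]
```

```bash
python3 -m crank '[[[0,0,-0.01],[0,0,0],-1],[[0,0,-0.025],[0,0,0],-1],[[0,0,-0.04],[0,0,0],-1],[[0,0,-0.06],[0,0,0],-1],[[0,0,-0.08],[0,0,0],-1],[[0,0,-0.1],[0,0,0],-1],[[0,0,-0.12],[0,0,0],-1],[[0,0,-0.12],[0,0,0],-1],[[0,0,-0.12],[0,0,0],-1]]'; python3 - <<'E'
from h import *
to(.649,-.0533,.177,95.4)
snap('m3',{'side':(200,90,70,90,7)})
E
```

```text
t: 4.55
ee_pos: [0.5653, 0.1405, 0.1783]
tcp_rot: [2.264, 2.177, 0.003]
ft_force: [-0.2, 0.4, -1.1]
grip_width: 0.0071
t 4.55 pos [0.5653 0.1405 0.1783] yaw 87.76 F [-0.2  0.4 -1.1] grip 0.0071 -> shift [-0.1904  0.0912  0.0013] turn [ 0.13 -0.04 -7.64]
```

View pics/m3_side.png

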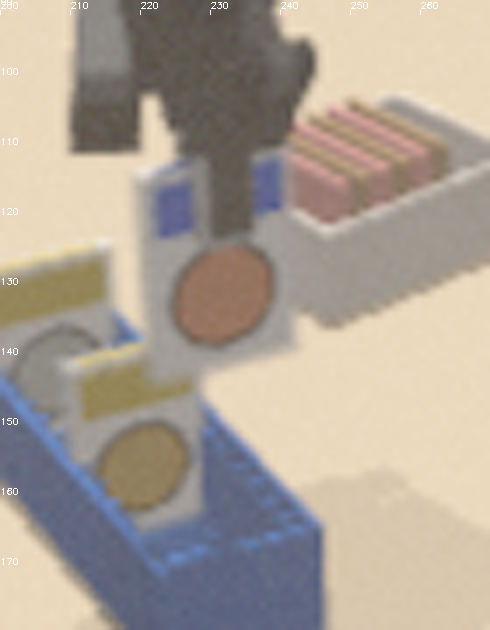

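The slab is held cleanly by its label, with the gripper at x≈230 in the side view, and the other slabs haven't moved. Carrying it above the pocket.

```bash
python3 -m crank '[[[-0.03,0.015,0],[0,0,-3],-1],[[-0.07,0.035,0],[0,0,-6],-1],[[-0.11,0.055,0],[0,0,-7.6],-1],[[-0.15,0.072,0],[0,0,-7.6],-1],[[-0.18,0.086,0],[0,0,-7.6],-1],[[-0.1904,0.0912,0],[0,0,-7.6],-1],[[-0.1904,0.0912,0],[0,0,-7.6],-1],[[-0.1904,0.0912,0],[0,0,-7.6],-1],[[-0.1904,0.0912,0],[0,0,-7.6],-1]]'; python3 - <<'E'
from h import *
to(.649,-.0533,.160,95.4)
snap('m4',{'side':(270,130,60,85,7),'top':(230,110,70,60,8)})
E
```

```text
t: 5.5
ee_pos: [0.6483, -0.0516, 0.1773]
tcp_rot: [-2.113, -2.325, -0.002]
ft_force: [-0.3, -0.4, -0.1]
grip_width: 0.0067
t 5.5 pos [ 0.6483 -0.0516  0.1773] yaw 95.48 F [-0.3 -0.4 -0.1] grip 0.0067 -> shift [-0.0018  0.0005  0.0173] turn [ 0.03 -0.05  0.08]
```

View pics/m4_side.png

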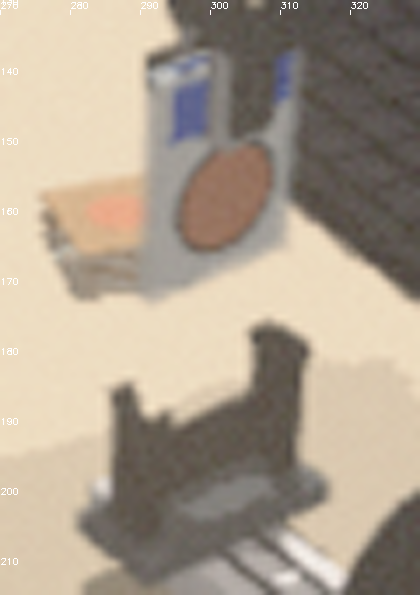

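View pics/m4_top.png

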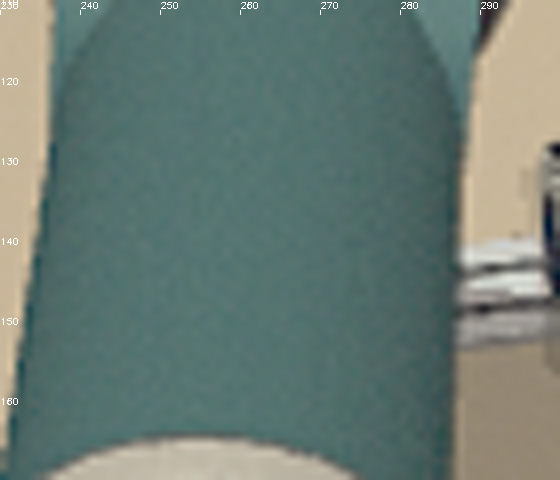

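```bash
python3 - <<'E'
from h import *
P=np.array([(-.03,-.004,0),(.03,-.004,0),(-.03,-.004,.085),(.03,-.004,.085)])
M=Ro.from_euler('z',5.48,degrees=True).as_matrix()
q=proj('side',P@M.T+[.6483,-.0516,.1773-.0543]); print(((q-[270,130]+.5)*7))
# expected slab bottom when entering pocket at z=.085 -> pixel
A=cv2.imread('pics/m4_side_full.png'); G=(255*(A/255.)**.6).astype(np.uint8); crop(G,284,130,32,46,15,'pics/m4b.png'); print((q-[284,130]+.5)*15)
E
```

```text
[[150.72550429 305.66742942]
 [288.04619039 247.42549336]
 [160.40814614  82.69136182]
 [304.18242272  27.54965536]]
[[112.98322349 655.00163448]
 [407.24183656 530.19748576]
 [133.73174172 177.19577533]
 [441.81947725  59.03497578]]
```

View pics/m4b.png

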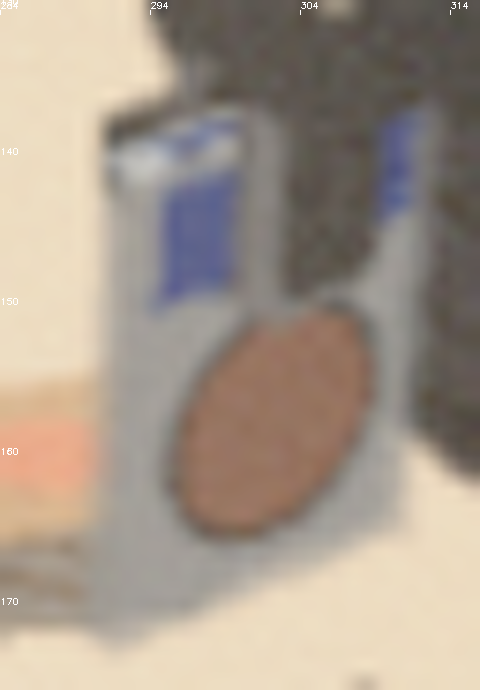

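```bash
python3 -m crank '[[[-0.0018,0.0005,0.01],[0,0,0],-1],[[-0.0018,0.0005,0.02],[0,0,0],-1],[[-0.0018,0.0005,0.03],[0,0,0],-1],[[-0.0018,0.0005,0.032],[0,0,0],-1],[[-0.0018,0.0005,0.032],[0,0,0],-1]]'; python3 - <<'E'
from h import *
to(.649,-.0533,.1447,95.4)
snap('m5',{'side':(280,145,40,55,14)})
P=np.array([(-.03,-.004,0),(.03,-.004,0),(-.03,-.004,.085),(.03,-.004,.085),(-.03,.004,0),(-.03,.004,.085)])
M=Ro.from_euler('z',5.4,degrees=True).as_matrix(); p=get_state()['ee_pos']
q=proj('side',P@M.T+p-[0,0,.0543]); print(((q-[280,145]+.5)*14).round(0))
E
```

```text
t: 6.1
ee_pos: [0.6489, -0.0538, 0.1448]
tcp_rot: [-2.113, -2.324, -0.001]
ft_force: [-0.0, -0.6, -1.0]
grip_width: 0.0072
t 6.1 pos [ 0.6489 -0.0538  0.1448] yaw 95.46 F [-0.  -0.6 -1. ] grip 0.0072 -> shift [0.0004 0.0002 0.0001] turn [-0.01 -0.04  0.06]
[[166. 563.]
 [436. 444.]
 [185. 132.]
 [468.  20.]
 [136. 541.]
 [154. 111.]]
```

View pics/m5_side.png

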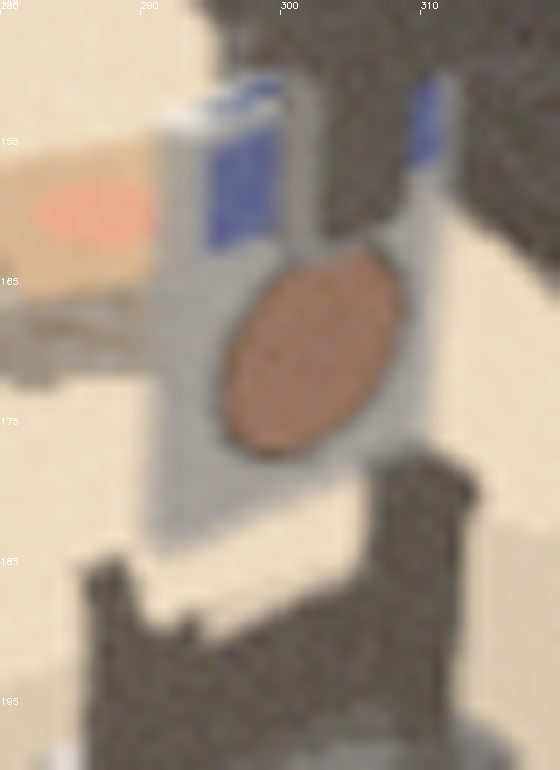

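```bash
python3 - <<'E'
from h import *
A=np.mean([np.load('side_avg.npy')],0)
G=np.clip((A-8)*5,0,255).astype(np.uint8); crop(G,282,173,36,40,15,'pics/e1.png')
B=np.load('top_avg.npy'); G=np.clip((B-8)*4,0,255).astype(np.uint8); crop(G,252,128,26,36,16,'pics/e2.png')
print(B[128:164:1,258:272].mean(2).round().astype(int))
E
```

```text
[[133 133 132 133 132 133 133 133 133 133 133 133 132 133]
 [133 132 132 133 133 133 133 133 133 132 132 132 133 133]
 [133 133 133 134 134 133 134 135 133 133 133 133 133 133]
 [134 134 135 134 133 134 134 132 136 134 134 132 133 133]
 [134 135 132 101  73  74  70  62 137 133 134 133 133 133]
 [133  98  36  10  13  12  11   7  27  84 137 134 133 133]
 [131  43  11  15  16  17  16  13  31  88 136 135 133 133]
 [134  73  12  15  21  15  15  17  34  79  92 134 135 132]
 [131  43  13  18  14  14  13  17  45  67  68 105 135 134]
 [ 62  57  34  13  12  15  12  20  51  66  65  86 137 133]
 [ 65  57  35  14  15  16  17  15  34  42  70  99 135 135]
 [ 66  67  55  18  29  30  34  16  36  41  38  59  87 136]
 [ 66  67  69  25  43  42  39  28  44  40  39  55  88 137]
 [ 66  67  66  23  41  42  44  69  66  43  42  53  87 135]
 [ 64  67  66  33  39  41  46  67  66  68  66  69  74 121]
 [ 63  66  67  45  39  46  69  66  65  66  63  74 135 168]
 [ 63  66  66  38  36  45  68  65  65  66  64  74 135 165]
 [ 63  66  66  33  36  45  68  65  66  67  65  62  65  87]
 [ 66  65  67  46  33  45  69  68  65 
[... 324 characters left out ...]
5  66  65  39  35  44  69  68  64  37  34  64  86]
 [ 78  68  65  54  18  29  46  68  68  38  14  28  66  95]
 [171  77  66  65  16  18  35  45  68  24  15  24  56  91]
 [163  53  66  56  22  15  15  16  16  17  18  31  55  64]
 [ 74  59  65  56  37  13  24  21  20  17  30  69  68  90]
 [ 65  59  66  67  59  20  13  13  14  12  23  40  42  71]
 [ 85  73  63  67  66  22  13  13  14  15  23  42  39  42]
 [134  79  63  66  66  36  23  21  22  30  29  42  40  40]
 [134 102  66  66  69  72  69  42  41  41  39  42  41  45]
 [136 133  61  69  70  76  54  51  36  34  41  40  48  49]
 [134 131  55  33  46  45  49  70  85  85  84  84  83  82]
 [133 135 133  85  81  82  81  80  80  87  79  80  80  80]]
```

View pics/e1.png

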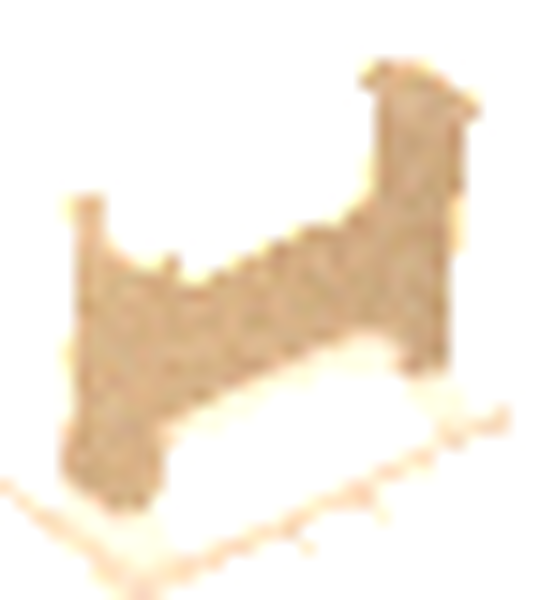

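View pics/e2.png

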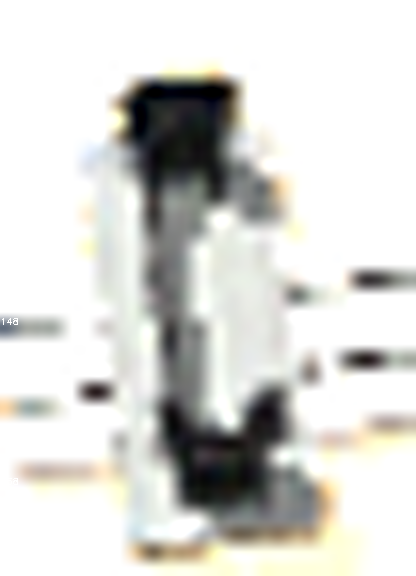

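```bash
python3 - <<'E'
from h import *
c=(299.6,183.7)
print(atz('side',c,.085),tri(c,(264.2,143.4)), proj('side',[.649,-.0533,.085]))
M=Ro.from_euler('z',5.4,degrees=True).as_matrix()
for (cx,cy) in ((.649,-.0533),(.649,-.0565)):
  q=proj('side',np.array([(-.028,.0095,.085),(-.028,-.0095,.085),(.028,.0095,.085),(.028,-.0095,.085)])@M.T+[cx,cy,0]); print(((q-[282,173]+.5)*15).round())
E
```

```text
[ 0.64381366 -0.06019231  0.085     ] (array([ 0.65065226, -0.05307598,  0.07857828]), [np.float64(0.0013668747879209664), np.float64(0.0013668747879209092)]) [[299.76459068 181.64075809]]
[[100. 169.]
 [176. 225.]
 [369.  52.]
 [446. 106.]]
[[111. 179.]
 [187. 235.]
 [380.  62.]
 [457. 115.]]
```

```bash
python3 -m crank '[[[0.0004,0.0004,0.004],[0,0,0],-1],[[0.0004,0.0004,0.008],[0,0,0],-1],[[0.0004,0.0004,0.012],[0,0,0],-1],[[0.0004,0.0004,0.012],[0,0,0],-1]]'; python3 - <<'E'
from h import *
to(.649,-.0533,.1447,95.4); print(np.round(get_state()['torque'],2))
snap('m6',{'side':(280,145,40,55,14)})
E
```

```text
t: 6.55
ee_pos: [0.6492, -0.0533, 0.1327]
tcp_rot: [-2.113, -2.324, -0.0]
ft_force: [-0.2, -0.6, -1.3]
grip_width: 0.0071
t 6.55 pos [ 0.6492 -0.0533  0.1327] yaw 95.45 F [-0.2 -0.6 -1.3] grip 0.0071 -> shift [ 0.0001 -0.0002 -0.012 ] turn [-0.01 -0.04  0.05]
[-0.04  0.03  0.01]
```

View pics/m6_side.png

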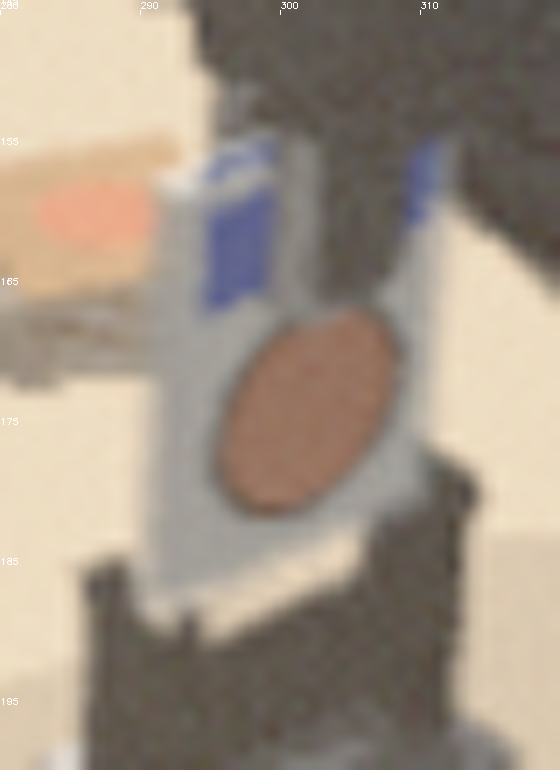

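```bash
python3 -m crank '[[[0,0,0.003],[0,0,0],-1],[[0,0,0.006],[0,0,0],-1],[[0,0,0.009],[0,0,0],-1],[[0,0,0.01],[0,0,0],-1]]'; python3 - <<'E'
from h import *
to(.649,-.0533,.1447,95.4); print(np.round(get_state()['torque'],2))
snap('m7',{'side':(280,145,40,55,14)})
E
```

```text
t: 7.0
ee_pos: [0.6492, -0.0533, 0.1226]
tcp_rot: [-2.113, -2.324, -0.0]
ft_force: [-0.7, 0.3, -0.6]
grip_width: 0.0069
t 7.0 pos [ 0.6492 -0.0533  0.1226] yaw 95.46 F [-0.7  0.3 -0.6] grip 0.0069 -> shift [-0.     -0.0002 -0.0221] turn [-0.02 -0.04  0.06]
[-0.07  0.25 -0.04]
```

View pics/m7_side.png

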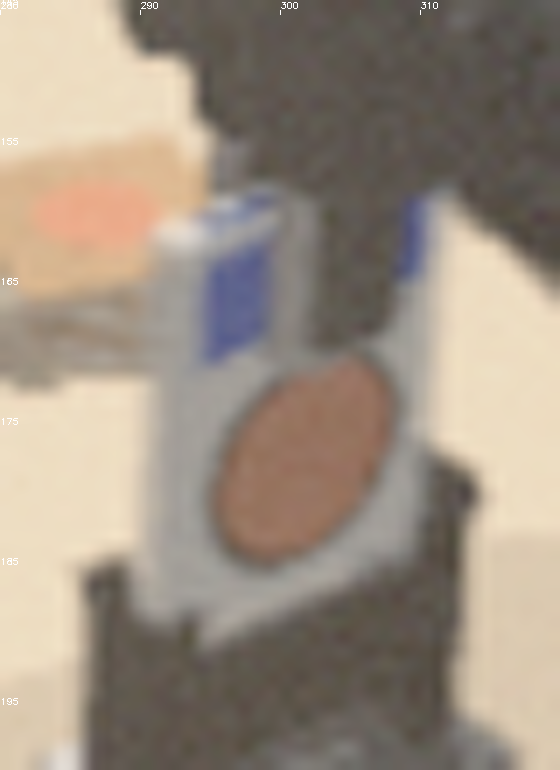

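```bash
python3 -m crank '[[[0,0,0.003],[0,0,0],-1],[[0,0,0.006],[0,0,0],-1],[[0,0,0.009],[0,0,0],-1],[[0,0,0.01],[0,0,0],-1]]'; python3 - <<'E'
from h import *
to(.649,-.0533,.1447,95.4); print(np.round(get_state()['torque'],2))
snap('m8',{'side':(280,145,40,55,14)})
E
```

```text
t: 7.45
ee_pos: [0.6491, -0.0532, 0.1121]
tcp_rot: [-2.112, -2.324, -0.0]
ft_force: [0.0, -0.4, -0.6]
grip_width: 0.0069
t 7.45 pos [ 0.6491 -0.0532  0.1121] yaw 95.46 F [ 0.  -0.4 -0.6] grip 0.0069 -> shift [-0.     -0.0001 -0.0326] turn [-0.04 -0.05  0.06]
[ 0.04 -0.    0.03]
```

View pics/m8_side.png

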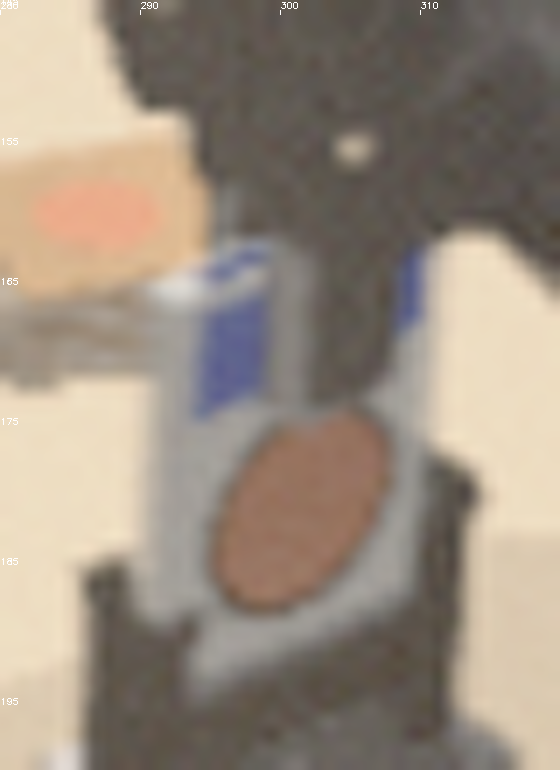

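The slab is sliding into both channels without any force. In this view its left side is behind the near flange at x≈190 and its right side behind the far flange at x≈420. Continuing down. The slab floor is at 30 mm, so I expect it to seat near TCP z ≈ 0.084.

```bash
python3 -m crank '[[[0,0,0.004],[0,0,0],-1],[[0,0,0.008],[0,0,0],-1],[[0,0,0.012],[0,0,0],-1],[[0,0,0.016],[0,0,0],-1],[[0,0,0.02],[0,0,0],-1],[[0,0,0.024],[0,0,0],-1],[[0,0,0.025],[0,0,0],-1]]'; python3 - <<'E'
from h import *
to(.649,-.0533,.1447,95.4); print(np.round(get_state()['torque'],2))
E
```

```text
t: 8.2
ee_pos: [0.649, -0.0532, 0.0866]
tcp_rot: [-2.112, -2.324, 0.0]
ft_force: [0.5, -0.0, -1.1]
grip_width: 0.0072
t 8.2 pos [ 0.649  -0.0532  0.0866] yaw 95.46 F [ 0.5 -0.  -1.1] grip 0.0072 -> shift [-0.0001 -0.     -0.0581] turn [-0.06 -0.05  0.06]
[-0.    0.    0.03]
```

```bash
python3 -m crank '[[[0,0,0.001],[0,0,0],-1],[[0,0,0.002],[0,0,0],-1],[[0,0,0.003],[0,0,0],-1],[[0,0,0.0035],[0,0,0],-1]]'; python3 - <<'E'
from h import *
to(.649,-.0533,.1447,95.4)
snap('m9',{'side':(280,145,40,55,14)})
E
```

```text
t: 8.6
ee_pos: [0.6492, -0.0532, 0.0843]
tcp_rot: [-2.113, -2.324, -0.001]
ft_force: [-10.9, 1.0, 23.1]
grip_width: 0.0072
t 8.6 pos [ 0.6492 -0.0532  0.0843] yaw 95.46 F [-10.9   1.   23.1] grip 0.0072 -> shift [-0.     -0.0002 -0.0604] turn [-0.02 -0.06  0.06]
```

View pics/m9_side.png

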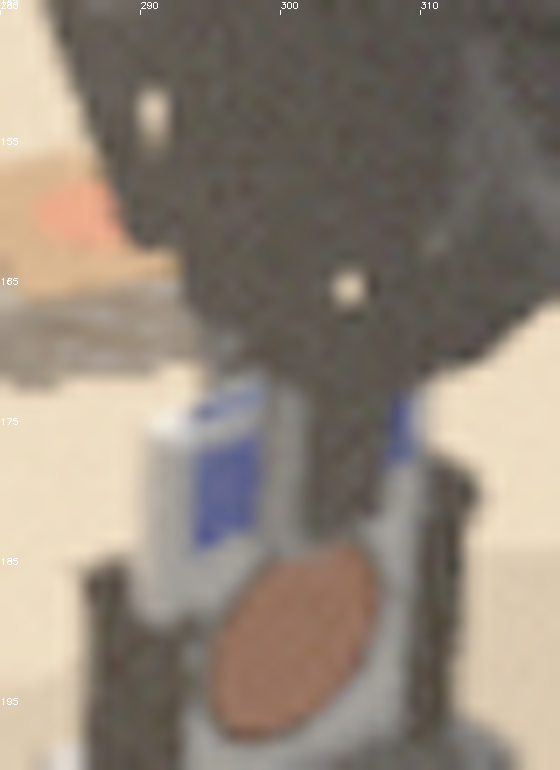

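Contact at TCP z 0.0843, which is exactly the floor height (0.030 + 0.054). I'll ease off, open and lift.

```bash
python3 -m crank '[[[0,0,0],[0,0,0],-1],[[0,0,0],[0,0,0],-0.9],[[0,0,0],[0,0,0],-0.6],[[0,0,0],[0,0,0],-0.4],[[0,0,0],[0,0,0],-0.3],[[0,0,0],[0,0,0],-0.3],[[0,0,0],[0,0,0],-0.3],[[0,0,-0.02],[0,0,0],-0.3],[[0,0,-0.05],[0,0,0],-0.3],[[0,0,-0.09],[0,0,0],-0.3],[[0,0,-0.1],[0,0,0],-0.3],[[0,0,-0.1],[0,0,0],-0.3]]'; python3 - <<'E'
from h import *
to(.5235,.001,.15,95.4)
snap('n1',{'side':(275,145,50,65,11)})
P=np.array([(-.03,-.004,0),(-.03,-.004,.085),(-.03,.004,.085),(.03,-.004,.085),(.03,.004,.085)])
M=Ro.from_euler('z',5.4,degrees=True).as_matrix()
print((proj('side',P@M.T+[.649,-.0533,.030])-[275,145]+.5)*11)
E
```

```text
t: 9.85
ee_pos: [0.6501, -0.0534, 0.1863]
tcp_rot: [2.112, 2.324, 0.004]
ft_force: [0.5, -0.3, 0.0]
grip_width: 0.0297
t 9.85 pos [ 0.6501 -0.0534  0.1863] yaw 95.46 F [ 0.5 -0.3  0. ] grip 0.0297 -> shift [ 0.0661 -0.1209  0.036 ] turn [ 0.16 -0.04  0.06]
[[173.50608585 665.20892857]
 [187.5438085  349.45177434]
 [163.90016723 332.32107888]
 [402.67962559 257.55900653]
 [378.57720956 241.30947684]]
```

View pics/n1_side.png

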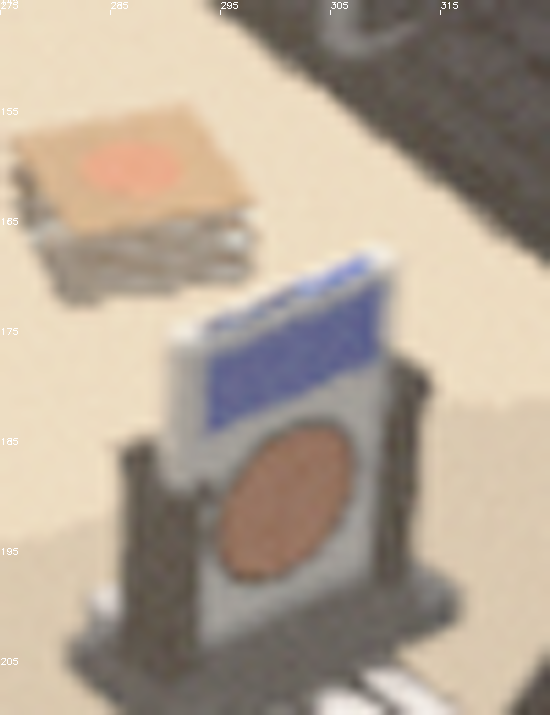

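The slab is seated. Its blue label faces the lens, its top-left front corner at (190,345) in the crop matches the prediction of (187,349), and it has been released. Now to above the knob.

```bash
python3 -m crank '[[[0.02,-0.03,0],[0,0,0],0.2],[[0.04,-0.07,0.02],[0,0,0],0.4],[[0.06,-0.11,0.05],[0,0,0],0.4],[[0.0661,-0.1209,0.08],[0,0,0],0.4],[[0.0661,-0.1209,0.106],[0,0,0],0.4],[[0.0661,-0.1209,0.106],[0,0,0],0.4],[[0.0661,-0.1209,0.106],[0,0,0],0.4],[[0.0661,-0.1209,0.106],[0,0,0],0.4]]'; python3 - <<'E'
from h import *
to(.5235,.001,.007,95.4)
snap('k1',{'side':(220,160,50,60,11)})
s=get_state(); print((proj('side',s['ee_pos'])-[220,160]+.5)*11)
E
```

```text
t: 10.7
ee_pos: [0.5235, 0.0009, 0.0793]
tcp_rot: [2.113, 2.324, 0.003]
ft_force: [-0.1, -0.8, 0.3]
grip_width: 0.0596
t 10.7 pos [0.5235 0.0009 0.0793] yaw 95.43 F [-0.1 -0.8  0.3] grip 0.0596 -> shift [ 0.0001 -0.0001  0.0723] turn [ 0.08 -0.04  0.03]
[[261.9757136  310.49088146]]
```

View pics/k1_side.png

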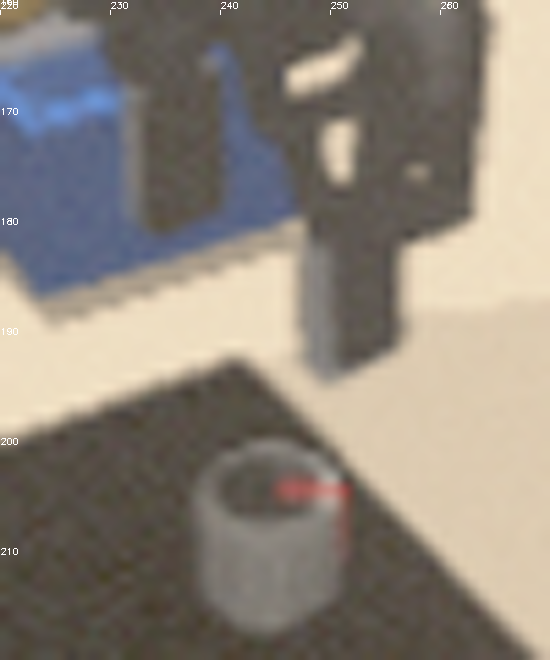

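```bash
python3 -m crank '[[[0,0,0.02],[0,0,0],0.4],[[0,0,0.045],[0,0,0],0.4],[[0,0,0.065],[0,0,0],0.4],[[0,0,0.0743],[0,0,0],0.4],[[0,0,0.0743],[0,0,0],0.4],[[0,0,0.0743],[0,0,0],0.1],[[0,0,0.0743],[0,0,0],-0.1],[[0,0,0.0743],[0,0,0],-0.2],[[0,0,0.0743],[0,0,0],-0.2]]'; python3 - <<'E'
from h import *
to(.5235,.001,.005,95.4)
snap('k2',{'side':(220,160,50,60,11)})
E
```

```text
t: 11.65
ee_pos: [0.524, 0.001, 0.0057]
tcp_rot: [2.113, 2.323, 0.004]
ft_force: [-0.3, 0.8, -0.8]
grip_width: 0.0341
t 11.65 pos [0.524  0.001  0.0057] yaw 95.44 F [-0.3  0.8 -0.8] grip 0.0341 -> shift [-0.     -0.0005  0.0007] turn [ 0.16 -0.05  0.04]
```

View pics/k2_side.png

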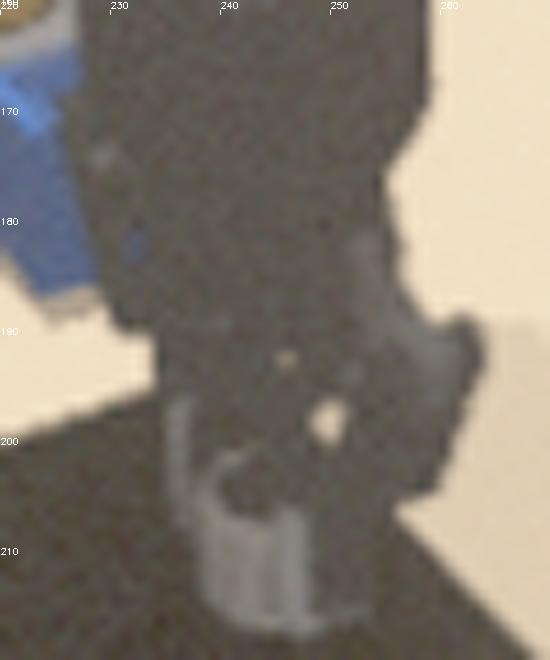

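```bash
python3 - <<'E'
from h import *
print(np.round(get_state()['qpos'],2)); to(.5235,.001,.0055,35.4)
E
```

```text
[-0.15  0.58  0.11  2.01 -0.11  0.56  1.7 ]
t 11.7 pos [0.5239 0.001  0.0056] yaw 95.44 F [0.5 0.  0.5] grip 0.0339 -> shift [-0.     -0.0004  0.0001] turn [ 0.11 -0.12 60.04]
```

```bash
python3 -m crank '[[[0,-0.0004,0],[0,0,0],0.2],[[0,-0.0004,0],[0,0,0],0.2],[[0,-0.0004,0],[0,0,8],0.2],[[0,-0.0004,0],[0,0,16],0.2],[[0,-0.0004,0],[0,0,24],0.2],[[0,-0.0004,0],[0,0,32],0.2],[[0,-0.0004,0],[0,0,40],0.2],[[0,-0.0004,0],[0,0,48],0.2],[[0,-0.0004,0],[0,0,56],0.2],[[0,-0.0004,0],[0,0,60],0.2],[[0,-0.0004,0],[0,0,60],0.0],[[0,-0.0004,0],[0,0,60],-0.15]]'; python3 - <<'E'
from h import *
to(.5235,.001,.0055,35.4)
snap('k3',{'side':(220,160,50,60,11)})
E
```

```text
t: 12.9
ee_pos: [0.5235, 0.0011, 0.0055]
tcp_rot: [-2.991, -0.96, -0.004]
ft_force: [0.0, 1.0, -0.1]
grip_width: 0.0364
t 12.9 pos [0.5235 0.0011 0.0055] yaw 35.6 F [ 0.   1.  -0.1] grip 0.0364 -> shift [-0.      0.0001  0.    ] turn [ 0.03 -0.14  0.2 ]
```

View pics/k3_side.png

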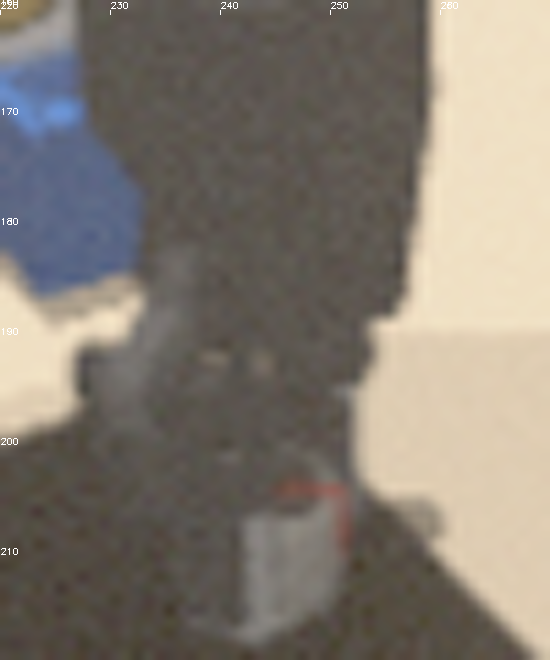

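Now the pointer is visible, running from about (245,204) to (251,204) in the side view. Closing on the knob.

```bash
python3 -m crank '[[[0,0,0],[0,0,0],-0.3],[[0,0,0],[0,0,0],-0.6],[[0,0,0],[0,0,0],-1],[[0,0,0],[0,0,0],-1],[[0,0,0],[0,0,0],-1],[[0,0,-0.01],[0,0,0],-1],[[0,0,-0.03],[0,0,0],-1],[[0,0,-0.06],[0,0,0],-1],[[0,0,-0.085],[0,0,0],-1],[[0,0,-0.085],[0,0,0],-1],[[0,0,-0.085],[0,0,0],-1]]'; python3 - <<'E'
from h import *
to(.4717,-.2664,.09,39)
snap('k4',{'side':(220,130,50,60,11)})
E
```

```text
t: 14.05
ee_pos: [0.5235, 0.0011, 0.0912]
tcp_rot: [-2.991, -0.961, -0.006]
ft_force: [0.5, -0.3, -1.2]
grip_width: 0.0302
t 14.05 pos [0.5235 0.0011 0.0912] yaw 35.62 F [ 0.5 -0.3 -1.2] grip 0.0302 -> shift [-0.1979  0.1873  0.0006] turn [ 0.06 -0.22 -3.38]
```

View pics/k4_side.png

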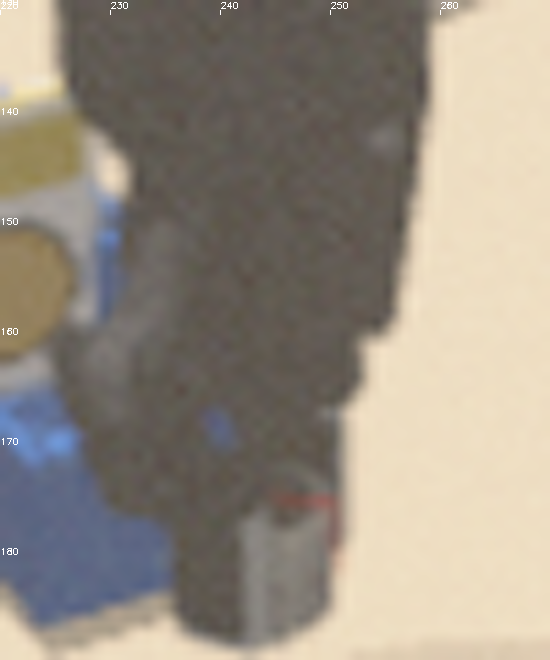

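The knob is held and the pointer is still horizontal in the side view at (251,175.5). Carrying it above the shaft.

```bash
python3 -m crank '[[[-0.03,0.03,0],[0,0,-1],-1],[[-0.065,0.06,0],[0,0,-2],-1],[[-0.1,0.095,0],[0,0,-3.4],-1],[[-0.135,0.128,0],[0,0,-3.4],-1],[[-0.17,0.16,0],[0,0,-3.4],-1],[[-0.19,0.18,0],[0,0,-3.4],-1],[[-0.1979,0.1873,0],[0,0,-3.4],-1],[[-0.1979,0.1873,0],[0,0,-3.4],-1],[[-0.1979,0.1873,0],[0,0,-3.4],-1],[[-0.1979,0.1873,0],[0,0,-3.4],-1]]'; python3 - <<'E'
from h import *
to(.4717,-.2664,.09,39)
snap('k5',{'side':(255,235,60,60,10),'top':(310,170,60,50,10)})
s=get_state(); p=np.array(s['ee_pos'])
# predicted knob bottom circle & top, in side crop
print('knob bottom c',(proj('side',[p[0],p[1],p[2]-.0025])-[255,235]+.5)*10,'top c',(proj('side',[p[0],p[1],p[2]+.0255])-[255,235]+.5)*10,'shaft',(proj('side',[.4717,-.2664,.067])-[255,235]+.5)*10)
E
```

```text
t: 15.1
ee_pos: [0.4717, -0.2648, 0.0897]
tcp_rot: [-2.959, -1.052, -0.004]
ft_force: [0.3, -1.3, -0.5]
grip_width: 0.0304
t 15.1 pos [ 0.4717 -0.2648  0.0897] yaw 39.13 F [ 0.3 -1.3 -0.5] grip 0.0304 -> shift [-0.001   0.0013 -0.0003] turn [-0.02 -0.16  0.13]
knob bottom c [[312.96524243 277.13932872]] top c [[317.3001677 171.1877665]] shaft [[313.47726398 355.74579299]]
```

View pics/k5_side.png

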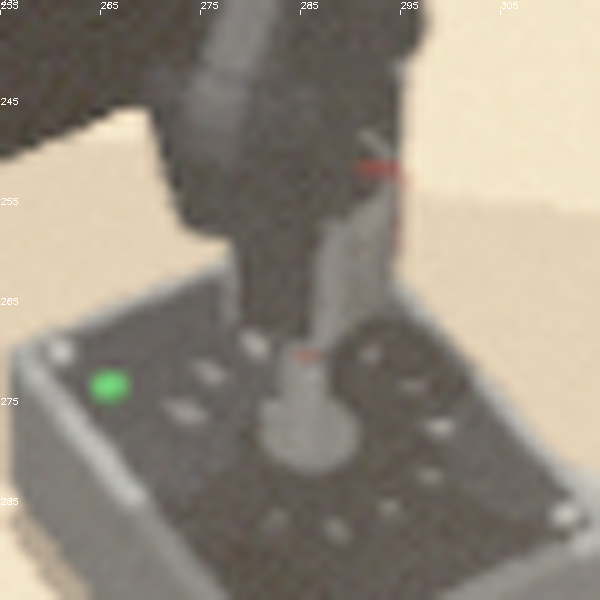

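View pics/k5_top.png

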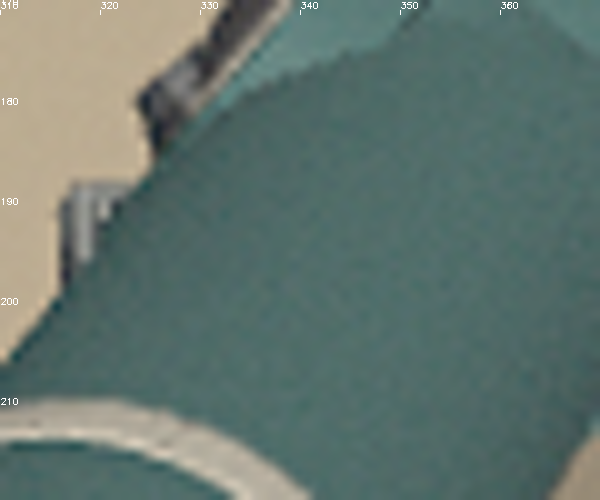

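```bash
python3 - <<'E'
from h import *
p=np.array(get_state()['ee_pos']); z=p[2]+.0255
for a in range(-45,1,5):
    r=np.radians(a); print(a,((proj('side',[p[0]+.016*np.cos(r),p[1]+.016*np.sin(r),z])-[255,235]+.5)*10).round(1), 'shaft end',((proj('side',[[.4717+d*np.cos(r),-.2664+d*np.sin(r),.067] for d in(-.004,.0018)])-[255,235]+.5)*10).round(1).tolist())
A=np.mean([imaging.get_image('side').astype(float) for _ in range(4)],0)
c=A[248:258,288:299]; print(np.round(c[:,:,2]-(c[:,:,0]+c[:,:,1])/2).astype(int))
c=A[268:274,281:291]; print(np.round(c[:,:,2]-(c[:,:,0]+c[:,:,1])/2).astype(int))
E
```

```text
-45 [[400.9 186.2]] shaft end [[293.4, 351.9], [322.5, 357.5]]
-40 [[402.  181.1]] shaft end [[293.0, 353.2], [322.7, 356.9]]
-35 [[402.5 176. ]] shaft end [[292.9, 354.5], [322.7, 356.3]]
-30 [[402.3 170.8]] shaft end [[292.9, 355.8], [322.7, 355.7]]
-25 [[401.5 165.6]] shaft end [[293.1, 357.1], [322.7, 355.1]]
-20 [[400.  160.5]] shaft end [[293.4, 358.5], [322.5, 354.5]]
-15 [[397.9 155.5]] shaft end [[293.9, 359.7], [322.3, 354.0]]
-10 [[395.3 150.6]] shaft end [[294.5, 361.0], [322.0, 353.4]]
-5 [[392.  145.9]] shaft end [[295.3, 362.2], [321.7, 352.8]]
0 [[388.2 141.3]] shaft end [[296.2, 363.4], [321.3, 352.3]]
[[ 6  7  7  8  9  8  8 29 45 43 44]
 [ 7  6  8  9  9 10  9 31 44 43 42]
 [ 6  6  7  9  9  9  8 31 45 42 43]
 [ 7  8 23 36 37 38 39 39 44 42 43]
 [ 7  8 18 32 36 45 54 56 54 42 43]
 [ 7  8  9 15 16 17 28 53 55 43 43]
 [ 8  9  8 10 10 11 18 51 55 45 45]
 [ 7  8  8  9  9 11 17 47 54 47 47]
 [ 6  8  8  9 12 10 18 45 52 47 46]
 [ 6  7 11 12 12 12 19 44 50 46 46]]
[[ 6  6  8  8  7  7  7  7  8  9]
 [10  6  7  6  8  7  8  7  7  9]
 [10  5  6 21 39 30 12  7  9  8]
 [ 6  6  6 11 17 14  8  9  8  8]
 [ 6  6  7  6  6  5  7  8  9 10]
 [ 6  5  5  6  6  6  6  8  8  9]]
```

```bash
python3 -m crank '[[[-0.001,0.0013,0.006],[0,0,-1],-1],[[-0.001,0.0013,0.013],[0,0,-2],-1],[[-0.001,0.0013,0.0175],[0,0,-2],-1],[[-0.001,0.0013,0.0175],[0,0,-2],-1],[[-0.001,0.0013,0.0175],[0,0,-2],-1]]'; python3 - <<'E'
from h import *
to(.4717,-.2664,.0715,41)
snap('k6',{'side':(255,235,60,60,10)})
E
```

```text
t: 15.9
ee_pos: [0.4713, -0.2677, 0.0724]
tcp_rot: [-2.942, -1.101, -0.004]
ft_force: [0.2, -0.4, -0.8]
grip_width: 0.0295
t 15.9 pos [ 0.4713 -0.2677  0.0724] yaw 41.03 F [ 0.2 -0.4 -0.8] grip 0.0295 -> shift [ 0.0012 -0.0008  0.0009] turn [ 0.01 -0.14  0.03]
```

View pics/k6_side.png

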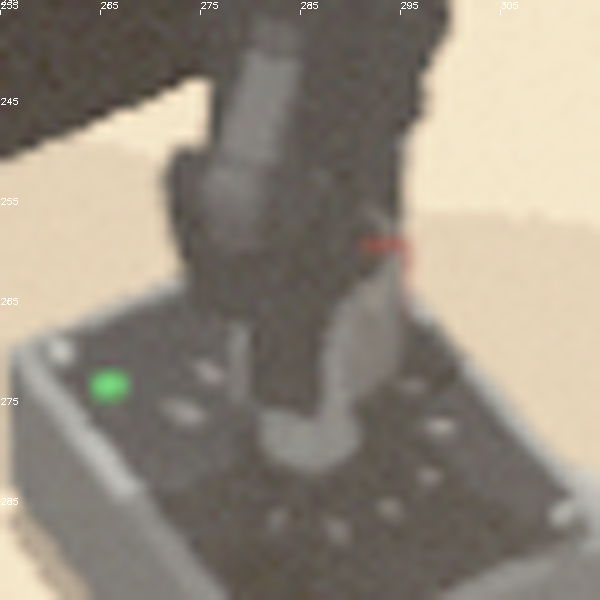

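```bash
python3 -m crank '[[[0.0012,-0.0008,0],[0,0,0],-1],[[0.0012,-0.0008,0.001],[0,0,0],-1],[[0.0012,-0.0008,0.003],[0,0,0],-1],[[0.0012,-0.0008,0.005],[0,0,0],-1],[[0.0012,-0.0008,0.005],[0,0,0],-1]]'; python3 - <<'E'
from h import *
to(.4717,-.2664,.0675,41); print(np.round(get_state()['torque'],2))
E
```

```text
t: 16.45
ee_pos: [0.4717, -0.2663, 0.0673]
tcp_rot: [-2.942, -1.101, -0.004]
ft_force: [-0.1, 0.2, -1.3]
grip_width: 0.03
t 16.45 pos [ 0.4717 -0.2663  0.0673] yaw 41.03 F [-0.1  0.2 -1.3] grip 0.03 -> shift [-0.0001  0.0001 -0.0002] turn [ 0.01 -0.14  0.03]
[ 0.    0.   -0.03]
```

```bash
python3 -m crank '[[[0,0,0.0015],[0,0,0],-1],[[0,0,0.003],[0,0,0],-1],[[0,0,0.0045],[0,0,0],-1]]'; python3 - <<'E'
from h import *
to(.4717,-.2664,.0675,41); print(np.round(get_state()['torque'],2))
E
```

```text
t: 16.75
ee_pos: [0.4717, -0.2663, 0.0626]
tcp_rot: [-2.942, -1.101, -0.003]
ft_force: [-1.4, -0.2, -0.7]
grip_width: 0.0296
t 16.75 pos [ 0.4717 -0.2663  0.0626] yaw 41.03 F [-1.4 -0.2 -0.7] grip 0.0296 -> shift [-0.      0.0001 -0.0049] turn [ 0.01 -0.13  0.03]
[-0.08  0.16  0.04]
```

```bash
python3 -m crank '[[[0,0,0.002],[0,0,0],-1],[[0,0,0.004],[0,0,0],-1],[[0,0,0.0065],[0,0,0],-1],[[0,0,0.0065],[0,0,0],-1]]'; python3 - <<'E'
from h import *
to(.4717,-.2664,.0675,41); print(np.round(get_state()['torque'],2))
snap('k7',{'side':(255,235,60,60,10)})
E
```

```text
t: 17.15
ee_pos: [0.4715, -0.2662, 0.0558]
tcp_rot: [-2.941, -1.101, -0.003]
ft_force: [-0.9, 0.3, -0.1]
grip_width: 0.03
t 17.15 pos [ 0.4715 -0.2662  0.0558] yaw 41.03 F [-0.9  0.3 -0.1] grip 0.03 -> shift [ 0.      0.0002 -0.0117] turn [-0.02 -0.12  0.03]
[-0.03  0.1  -0.01]
```

View pics/k7_side.png

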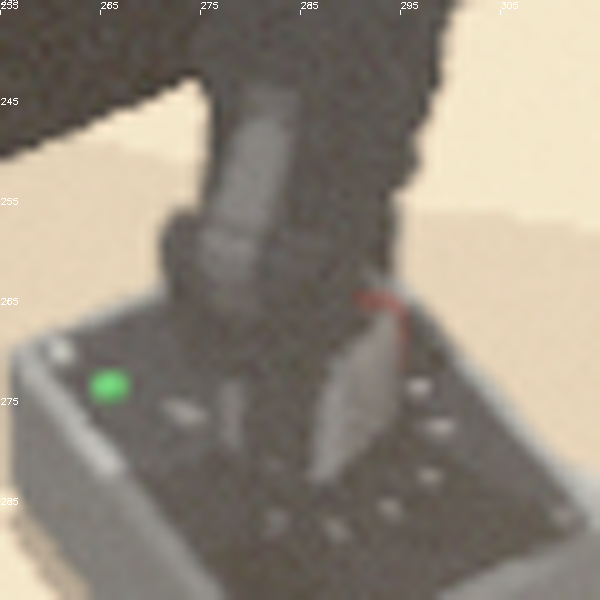

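```bash
python3 -m crank '[[[0,0,0.001],[0,0,0],-1],[[0,0,0.002],[0,0,0],-1],[[0,0,0.003],[0,0,0],-1],[[0,0,0.003],[0,0,0],-1]]'; python3 - <<'E'
from h import *
to(.4717,-.2664,.0675,41); print(np.round(get_state()['torque'],2))
E
```

```text
t: 17.6
ee_pos: [0.4716, -0.2663, 0.053]
tcp_rot: [-2.942, -1.101, -0.003]
ft_force: [-1.0, 0.1, 3.7]
grip_width: 0.0302
t 17.6 pos [ 0.4716 -0.2663  0.053 ] yaw 41.02 F [-1.   0.1  3.7] grip 0.0302 -> shift [ 0.      0.0001 -0.0145] turn [ 0.   -0.13  0.02]
[-0.04  0.32  0.  ]
```

```bash
python3 -m crank '[[[0,0,0.001],[0,0,0],-1],[[0,0,0.002],[0,0,0],-1],[[0,0,0.0021],[0,0,0],-1],[[0,0,0.0021],[0,0,0],-1]]'; python3 - <<'E'
from h import *
to(.4717,-.2664,.0675,41); print(np.round(get_state()['torque'],2))
snap('k8',{'side':(280,150,110,110,5),'top':(245,115,100,60,7)})
S0=np.load('side_avg.npy');T0=np.load('top_avg.npy')
for n,A0 in(('side',S0),('top',T0)):
    A=cv2.imread(f'pics/k8_{n}_full.png').astype(float); d=(A-A0).mean(2); 
    print(n,'max brighten near rail', [ (round(d[b:b+10,a:a+10].mean(),1),a,b) for a,b in ((330,195),(300,200),(290,205),(310,215))] if n=='side' else [(round(d[b:b+12,a:a+8].mean(),1),a,b) for a,b in((280,140),(290,140),(270,145),(298,135))])
E
```

```text
t: 18.0
ee_pos: [0.4717, -0.2664, 0.0509]
tcp_rot: [-2.942, -1.101, -0.003]
ft_force: [-1.9, 1.1, 6.3]
grip_width: 0.0296
t 18.0 pos [ 0.4717 -0.2664  0.0509] yaw 41.03 F [-1.9  1.1  6.3] grip 0.0296 -> shift [ 0.      0.     -0.0166] turn [ 0.   -0.13  0.03]
[ 0.09  0.55 -0.01]
side max brighten near rail [(np.float64(10.1), 330, 195), (np.float64(-39.3), 300, 200), (np.float64(-12.7), 290, 205), (np.float64(17.9), 310, 215)]
top max brighten near rail [(np.float64(14.9), 280, 140), (np.float64(14.8), 290, 140), (np.float64(5.0), 270, 145), (np.float64(4.8), 298, 135)]
```

View pics/k8_side.png

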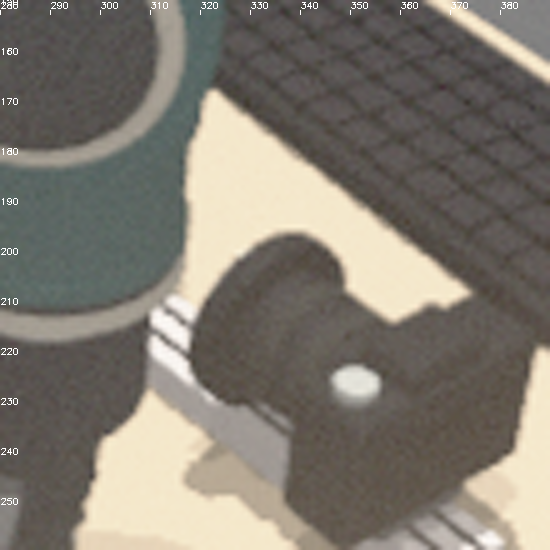

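View pics/k8_top.png

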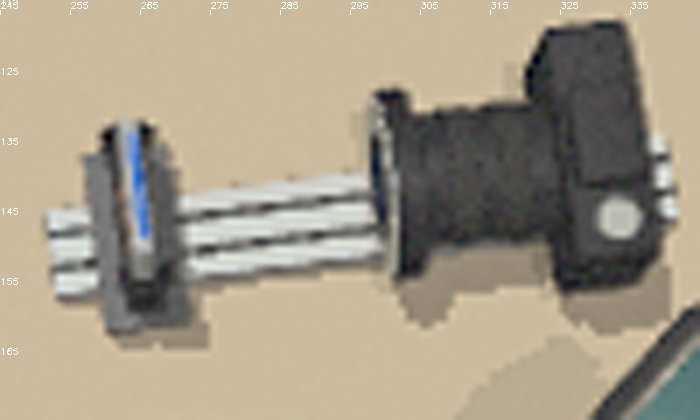

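```bash
python3 - <<'E'
from h import *
np.set_printoptions(linewidth=200)
T0=np.load('top_avg.npy');A=cv2.imread('pics/k8_top_full.png').astype(float)
print('desk',(A-T0)[60:110,200:210].mean(),(A-T0)[165:170,285:300].mean())
d=(A-T0).mean(2); print(d[125:160,292:306].round().astype(int)[::2]); print('rail',d[138:156:2,270:296:2].round().astype(int))
s=get_state();print(s['t'],np.round(s['ft_force'],1),np.round(s['joint_velocities'],3))
E
```

```text
desk 4.717 14.942962962962964
[[15 15 14 15 14 16 14 15 16 16 14 16 15 14]
 [14 14 16 15 16 14 17 12 11  8 11 16 15 12]
 [15 16 14 12 15 15 10  0 -4  1  0  8 17 15]
 [14 15 15 13 12 11 10  9  1  3 -4  6  6  4]
 [16 16 15 12 12 11 10 10  6  1  5  6  1  6]
 [15 13 14 16 13 10  1  6 11  3  4  5  0  4]
 [17 13 15 16 12 11  6  5 12  6  6  7  2  5]
 [16 16 10 13 14 13  0  2  6  7  4  4  1  6]
 [19 17 20 20 16 16 -1  7  6 10  5  2  7  5]
 [ 3  4  6  3  9  6  2  6  7 10 -6  4  5  3]
 [17 19 19 19 19 16  8 -2  6  9  2  4  3  5]
 [15 12  8 11  9  5  4  5  6 13  5  3  1 -1]
 [19 19 19 19 21 18 18  9  8 12  1 -1 -1  3]
 [19 17 18 15 16 10  7  5 10  9  1 -1  2 -1]
 [ 9  9 10 10  9 10  6  7 12  8 -2 -1 -1  3]
 [18 15 16 16 15 14 13 14 14  6  5  9 11 10]
 [15 15 17 14 15 15 16 14 16 15  6 10  9 10]
 [14 15 16 14 16 14 15 16 15 15 16  8 10  9]]
rail [[ 16  15  15  16  15  16  14  12  13  16  15  13  13]
 [ 10  16  16  15  13  15  14  15  12  16  19  18  18]
 [  4  13  16  17  20  18  19  18  19  18  18  18  12]
 [-27  19  20  20  13   9   5   5   6   7  11  16  19]
 [ -7   9  10  16  20  19  18  18  19  18  20  16  19]
 [-21  22  20  20  19  18  19  14   8   8   2   5   5]
 [-21  10   4   7   6  11  13  19  20  19  20  18  18]
 [-17  17  21  18  18  20  19  18  19  16   7   5   7]
 [-13 -35   7   8   6   6  10   9   7  10  10  15  16]]
18.1 [-4.2  0.6  5.9] [-0.001 -0.001 -0.    -0.     0.     0.001 -0.001]
```

The top view shows the slab seated with its blue edge along the pocket. The whole image is brighter from auto exposure, so the ring light itself can't be confirmed by eye. Force and travel do agree: about 7 N and about 3.6 mm of press. I'll hold for a moment to check it stays stable and look over the rest of the desk.

```bash
python3 -m crank '[[[0,0,0.0001],[0,0,0],-1],[[0,0,0.0001],[0,0,0],-1],[[0,0,0.0001],[0,0,0],-1],[[0,0,0.0001],[0,0,0],-1],[[0,0,0.0001],[0,0,0],-1]]'; python3 - <<'E'
from h import *
to(.4717,-.2664,.0675,41)
snap('k9',{'side':(255,235,60,60,10),'top':(0,0,10,10,2)})
E
```

```text
t: 18.6
ee_pos: [0.4717, -0.2664, 0.0509]
tcp_rot: [-2.942, -1.101, -0.004]
ft_force: [-2.7, 1.0, 6.3]
grip_width: 0.0296
t 18.6 pos [ 0.4717 -0.2664  0.0509] yaw 41.02 F [-2.7  1.   6.3] grip 0.0296 -> shift [ 0.      0.     -0.0166] turn [ 0.01 -0.14  0.02]
```

View pics/k9_side.png

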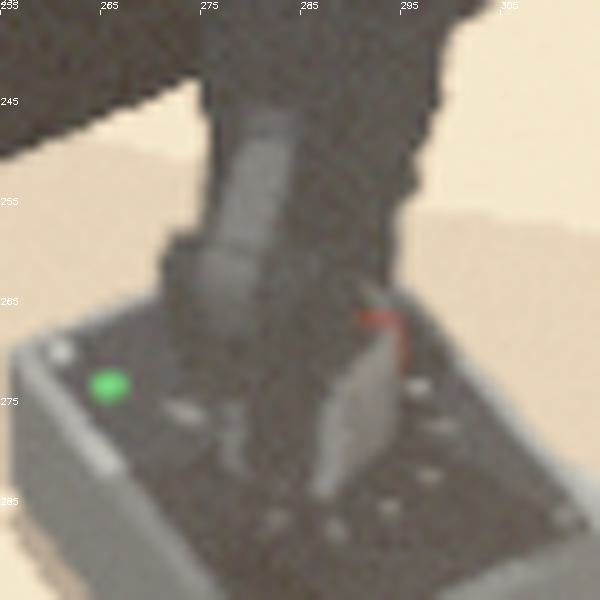

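View pics/k9_top_full.png

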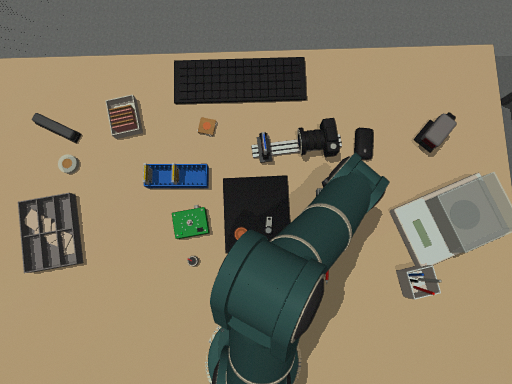

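```bash
python3 -c "
from plant import ctrl; print(ctrl.close_job())"
```

```text
the job is handed in; nothing more can be done
None
```

I seated the slab in the imaging pocket and let go of it, then fitted the knob on the light control's shaft. I handed the job in at about 18.6 s, still holding the knob pressed in. The one thing I couldn't confirm by eye is the ring light being on.

- **Slab:** It came out of the box and went down the pocket with its blue label facing the lens. It touched the pocket floor at the expected height, with the tool at z 0.0843 and a push of about 23 N. After I let go, the side and top views both showed it seated.
- **Knob:** I took the one on the pad, the farthest from the base. I turned it a few degrees to match the shaft's flat, and it slid on with no noticeable force.
- **Press:** It reached home where the geometry predicts and is now pressed about 3.6 mm with about 7 N. Both stayed steady over the last half second. In the pictures the knob moved as far as the tool did, so it did not slip in the grip.
- **Ring light:** The cameras can't see the front of the ring, and auto exposure brightened the whole top image. That the light is on therefore rests on the press depth (past 2.5 mm) and the force.
- **Height disagreement:** The visible lip corners of the pocket triangulated to about 79 mm high, against the 85 mm stated. The sideways position was right, and the slab went in freely.
- **Other objects:** Those visible in the last top view had not moved. The arm hid the light control, the pen, the loupe and one look-alike knob from that view.

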